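# Get the pulley drive ready: wipe the deck, fit the keyed pulleys, set the display

### The arm

A 6-joint arm with a two-finger parallel gripper is mounted at the origin on a cart in front of the work surface, level with it; the furniture and walls round the work are solid. World frame = base frame: x ahead of the robot, y to its left, z up, the work surface at z = 0. Lengths are in m, angles in rad, forces in N, time in s.
With the tool pointing down it reaches from about 0.275 to 0.875 m from the base axis. Payload 12.5 kg.
Tool frame: the origin (TCP) lies on the front face of the gripper's body, between the roots of the fingers; the fingertips stand 73 mm ahead of it and the grasp point (between the pads) lies 54 mm ahead of it (r.finger_overhang is the distance from the TCP to the fingertips, in m); y points along the fingers, x is the direction in which the jaws open and shut, and the axes are right-handed (so a half turn about y gives the same grasp; the last joint's range is limited). The gripper opens to 85 mm and grips with 20 to 120 N. Pads are 22 mm wide; open, the fingers measure 114 mm over their backs; the gripper's body (76 mm by 85 mm) begins 54 mm behind the grasp point. The pads swing forward as they close: fully open they stand 13 mm farther back than shut.
Start: joints at [1.127, 0.351, 1.652, -0, 1.139, -0.085], TCP at [0.193, 0.515, 0.304] pointing down, gripper open.
Joint ranges: [-2.75, 2.75], [-0.79, 2.1], [0.01, 2.65], [-1.57, 4.71], [0.07, 3.14], [-2.87, 2.87]. Speed limits (rad/s): [2.22, 2.22, 2.79, 3.14, 3.14, 3.14].

### API

Orientations are given as a unit quaternion [w, x, y, z].
In Python, from plant import r, vision, order gives the robot as it stands.
- The arm moves only by the shell command python3 -m creep 'ROWS' [FORCE]. ROWS is JSON, a list that holds one entry, the list of rows, each a list of 5 numbers: the closure, from 0 (fully open) to 1 (shut), then the shift along the tool's x, y, z in m, then the turn about the tool's y in rad. In form: [[[grip, x, y, z, twist], ...]]. A call has 1 to 12 rows; each row shifts and turns the pose as measured when the row begins, along the tool's axes as they then stand; what a row does not reach is not made up. A row lasts 1/8 s, in which the tool goes at most 62.5 mm and 10.7 degrees, less where a joint would pass 70% of its speed; a pose out of reach is approached as far as the arm can. A call with a gripper value outside its range is refused whole. The fingers move at their own pace and stop on an object; FORCE is the grip in N (left out, the last holds). Time passes only in rows, so rows that do not move let the fingers close. It gives the time, the measured TCP pose, the force and the opening at its end, in the units of the state.
- r.get_state(): the state, without advancing time (a new reading comes with each control period).
- vision.camera(name): name is "scene" or "top"; returns a dict with "color" (420x560x3 uint8, red, green, blue), "fov_y" (degrees; the focal length in pixels is half the picture's height over the tangent of half this angle, whatever the lens; pixels are square), "cx", "cy" (the principal point, pixels), "R" (3x3) and "t" (3): a world point X has camera coordinates R X + t. Camera axes: x right, y down, z forward; pixel columns grow to the right and rows downward; lengths in m; the calibration is good to about 2 mm. A picture is of the moment at which its call begins. There is no depth.
- order.close_job(): hands the job in, once; it reports no verdict.
The state is a dict: "t": time; "joints": joint angles; "qvel": joint speeds; "joint_efforts": joint torques, N m; "tcp_pos": TCP position; "ee_rot": TCP orientation; "ft_force": force on the tool from outside, world axes, zero at the start; "ft_torque": the same for the moment, N m; "gripper_width": finger opening in m.
Only numpy, scipy, OpenCV 4.12 (cv2) and the standard library are available. Lean on these libraries where they do the work, as an engineer would, in place of code of your own. Each camera call takes 0.05 s, during which the arm holds its last target.

### The job

Get this small drive unit ready to run: using the scraper block, never the fingers, wipe every brass chip along the deck's channel into the trough at its end, and stand the scraper back on the table clear of the unit. When the channel is clear, fit every pulley that lies on the table on a drive shaft of its own (any shaft will do), turned so that its D-shaped bore matches the shaft's flat, and pushed fully home. When you finish, the control box's flip-up display must stand raised at 60 degrees; leave everything else on the table where it is.

Things in the scene. Friction and masses are not known exactly. Their poses are not given: they have to be found in the camera images.
- deck: Fixed grey deck of the drive unit, 140 (x) x 240 (y) x 24 mm high; origin at the centre of its underside, on the table. Three shafts stand on it in a row along x +32 mm, at y -78, 0 and +78. The channel to be wiped runs along its front side, the trough is at the channel's -y end.
- channel (a point): Middle of the channel on the deck's top, 24 mm above the table, axes as the deck's: flat strip 60 mm wide (x), 240 mm long (y), open at both ends, between two rails 6 mm wide and 8 mm high. At its -y end it drops into the trough. The shaft bosses begin 51 mm to the +x side of this point.
- trough (a point): Middle of the trough's floor, 4 mm above the table, axes as the deck's: open-topped box, 64 (x) x 76 mm (y) inside, its side walls level with the deck's top, its end wall 2 mm lower; its +y side is the deck's end, from which the chips drop in.
- chip1_c (a point): Brass chip (two to four are present), five-sided, 20 x 14 x 8 mm, 12 g, sharp; this point is its centre. None if this chip is absent this time. Lies in the deck's channel at the start.
- chip2_c (a point): Brass chip (two to four are present), five-sided, 20 x 14 x 8 mm, 12 g, sharp; this point is its centre. None if this chip is absent this time. Lies in the deck's channel at the start.
- chip3_c (a point): Brass chip (two to four are present), five-sided, 20 x 14 x 8 mm, 12 g, sharp; this point is its centre. None if this chip is absent this time. Lies in the deck's channel at the start.
- chip4_c (a point): Brass chip (two to four are present), five-sided, 20 x 14 x 8 mm, 12 g, sharp; this point is its centre. None if this chip is absent this time. Lies in the deck's channel at the start.
- scraper_c (a point): Scraper block: rubber foot 50 (x) x 34 (y) x 18 mm high, above it a wooden grip 42 (x) x 20 (y) mm reaching up to 60 mm; 110 g, stands on its foot. This point is its centre, 30 mm above the underside; z is up. Its 50 mm faces (towards +y or -y) do the wiping. Take it by the grip, across its 20 mm (y).
- pulley1_c (a point): Pulley, 90 g, 44 mm high: toothed black disc 62 mm across, 12 mm thick, at the bottom; above it a square hub 30 x 30 mm (sides along x and y). D-shaped bore right through: 22 mm round, flat 7.5 mm from the axis on the +x side; a bright bar on the disc points to the flat (+x). This point: on the axis, 22 mm above the underside. None if absent.
- pulley2_c (a point): Pulley, 90 g, 44 mm high: toothed black disc 62 mm across, 12 mm thick, at the bottom; above it a square hub 30 x 30 mm (sides along x and y). D-shaped bore right through: 22 mm round, flat 7.5 mm from the axis on the +x side; a bright bar on the disc points to the flat (+x). This point: on the axis, 22 mm above the underside. None if absent.
- pulley3_c (a point): Pulley, 90 g, 44 mm high: toothed black disc 62 mm across, 12 mm thick, at the bottom; above it a square hub 30 x 30 mm (sides along x and y). D-shaped bore right through: 22 mm round, flat 7.5 mm from the axis on the +x side; a bright bar on the disc points to the flat (+x). This point: on the axis, 22 mm above the underside. None if absent.
- shaft1_seat (a point): Fixed upright shaft: round boss 32 mm across, 12 mm high; on it a D-shaped shaft 20 mm round, flat 6.5 mm from the axis on the +x side, ending 30 mm above the boss. This point: on the axis on top of the boss (36 mm above the table), where a fitted pulley's underside rests. x points to the flat, as does a bar at the boss's foot. Pulley's x must match within 5 degrees.
- shaft2_seat (a point): Fixed upright shaft: round boss 32 mm across, 12 mm high; on it a D-shaped shaft 20 mm round, flat 6.5 mm from the axis on the +x side, ending 30 mm above the boss. This point: on the axis on top of the boss (36 mm above the table), where a fitted pulley's underside rests. x points to the flat, as does a bar at the boss's foot. Pulley's x must match within 5 degrees.
- shaft3_seat (a point): Fixed upright shaft: round boss 32 mm across, 12 mm high; on it a D-shaped shaft 20 mm round, flat 6.5 mm from the axis on the +x side, ending 30 mm above the boss. This point: on the axis on top of the boss (36 mm above the table), where a fitted pulley's underside rests. x points to the flat, as does a bar at the boss's foot. Pulley's x must match within 5 degrees.
- display (a joint): Angle of the control box's display, rad: 0 shut flat on the box, growing as its front edge (towards -x of the box) is raised; 1.047 is 60 degrees; stops at 1.9. Stiff hinge (0.30 N m friction, about 3 N at the tab): it stays where it is left.
- display_tab (a point): Centre of the display's pull tab: grey block 28 mm long (x, forward of the display's front edge), 26 mm wide (y), 12 mm thick, its centre line in the display's plane, nothing but the table below it. This point lies 121 mm from the hinge axis; pinch it across its 26 mm from above. Turns with the display (y along the hinge).
- display_hinge (a point): Hinge axis of the display: the middle of the line along y at the far upper edge of the fixed control box (110 x 116 x 40 mm), 46.5 mm above the table. Axes are those of the box, x away from the tab. The shut tab lies 121 mm towards -x, at the same height.
- tally_counter: Bystander: hand tally counter, 50 x 65 x 25 mm; origin at its underside. To be left alone.
- pen_blue: Bystander: pen, 136 mm long along y, 11 mm thick; origin at its middle, underside. To be left alone.
- pump_bottle_a: Bystander: dark bottle with pump head, 50 mm across, 160 mm high; origin at its underside. To be left alone.
Things that resemble listed ones, but are neither listed nor needed, are in the scene too. Leave any green or purple look-alike of the part that bears scraper_c alone.

How it is judged:
By the outcome, as a careful person would: the job done as asked, in the order asked, and still so for the second after the job is handed in, with the robot touching nothing.
Of pulley1, pulley2, pulley3 only 2 to 3 are there at a start; the rules pass over those that are not, and their reading is None.
Of chip1, chip2, chip3, chip4 only 2 to 4 are there at a start; the rules pass over those that are not, and their reading is None.
At some moment in a run one of pulley1, pulley2, pulley3, scraper may be knocked a few centimetres aside while the robot is not near it.
It also fails if it takes over 210 s, if anything falls off the work surface, if the arm or the gripper's body presses on something with over 40 N, if the wrist force passes 120 N, or if a joint passes its speed limit or range.

## Working session

There is one attempt and no reset: what is moved stays moved. The work goes in short steps, Python scripts to look and compute and a shell command to move; the robot and the scene stay as the last step left them, time stands still between calls to the robot, and variables do not carry over. Pictures are saved under pics/ and viewed, and the job is handed in when it is done.

```bash
ls -la; mkdir -p pics; python3 - <<'E'
from plant import r, vision, order
import cv2
print(r.get_state())
for n in ("scene","top"):
    c=vision.camera(n); cv2.imwrite(f"pics/{n}0.png",c["color"][:,:,::-1])
    print(n,c["fov_y"],c["cx"],c["cy"],c["R"],c["t"])
E
```

```text
total 12
drwxr-xr-x  3 agent agent 4096 Dec  7 00:14 .
drwxr-xr-x 23 root  root  4096 Dec  7 00:14 ..
drwxr-xr-x  2 agent agent 4096 Dec  7 00:14 pics
{'t': 0.0, 'joints': array([ 1.12737952e+00,  3.51251380e-01,  1.65243395e+00, -7.09322536e-06,
        1.13904487e+00, -8.45930230e-02]), 'qvel': array([ 0.00184985,  0.00071727, -0.00021197, -0.00085648,  0.00027004,
       -0.00093507]), 'joint_efforts': array([ 7.24808662e-03, -5.06104803e+01, -2.91405880e+01,  2.43675213e-04,
        4.49507454e-03, -4.70870123e-05]), 'tcp_pos': array([0.1930159 , 0.51476388, 0.30334632]), 'ee_rot': array([-0.58099688,  0.58140148,  0.40240213, -0.40309734]), 'ft_force': array([ 0.0206284 , -0.67874776,  0.47772197]), 'ft_torque': array([-0.01843861, -0.00294419, -0.04085009]), 'gripper_width': 0.08534092716692064}
scene 49.52380919751965 273.37262408977205 218.40081829364706 [[ 0.84398682 -0.5363249  -0.00646862]
 [-0.37778593 -0.5858548  -0.71697416]
 [ 0.38074142  0.6075605  -0.69706973]] [-0.38445569  0.31316194  1.13024694]
top 46.01470451319955 281.7805517673757 208.3952678592392 [[ 0.0264859  -0.99961839  0.00784691]
 [-0.98080698 -0.02750275 -0.19303179]
 [ 0.19317394 -0.00258368 -0.98116113]] [0.08200175 0.52084407 1.37159694]
```

View pics/scene0.png

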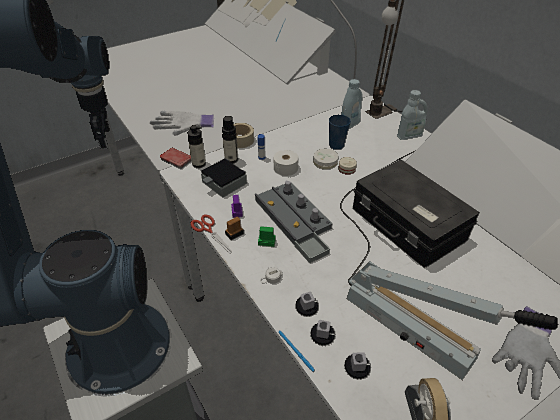

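View pics/top0.png

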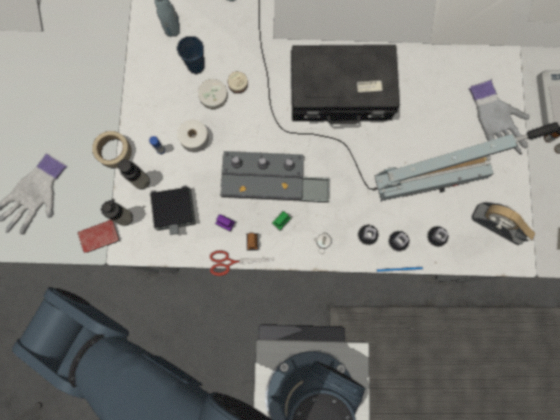

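```bash
cat > h.py <<'E'
from plant import r, vision, order
import cv2, numpy as np
def cam(n):
    c=vision.camera(n); c["f"]=c["color"].shape[0]/2/np.tan(np.radians(c["fov_y"])/2); return c
def proj(c,X):
    p=c["R"]@np.asarray(X,float)+c["t"]; return np.array([c["f"]*p[0]/p[2]+c["cx"],c["f"]*p[1]/p[2]+c["cy"]])
def ray(c,uv):
    d=c["R"].T@np.array([(uv[0]-c["cx"])/c["f"],(uv[1]-c["cy"])/c["f"],1.]); return -c["R"].T@c["t"],d
def atz(c,uv,z):
    o,d=ray(c,uv); return o+d*(z-o[2])/d[2]
def tri(c1,u1,c2,u2):
    o1,d1=ray(c1,u1);o2,d2=ray(c2,u2)
    A=np.stack([d1,-d2],1); s=np.linalg.lstsq(A,o2-o1,rcond=None)[0]
    p=o1+s[0]*d1;q=o2+s[1]*d2
    return (p+q)/2,np.linalg.norm(p-q)
def crop(c,x0,y0,w,h,k,name):
    im=c["color"][y0:y0+h,x0:x0+w,::-1]
    im=cv2.resize(im,None,fx=k,fy=k,interpolation=cv2.INTER_CUBIC); cv2.imwrite("pics/"+name,im)
E
python3 - <<'E'
from h import *
a=cam("scene");b=cam("top")
np.save("cams.npy",[a,b],allow_pickle=True)
crop(b,140,130,200,150,4,"t1.png");crop(b,310,200,160,90,5,"t2.png")
crop(a,180,150,160,120,5,"s1.png");crop(a,240,250,150,130,4,"s2.png")
print(a["f"],b["f"])
E
```

```text
455.27638930654416 494.5525434244232
```

View pics/t1.png

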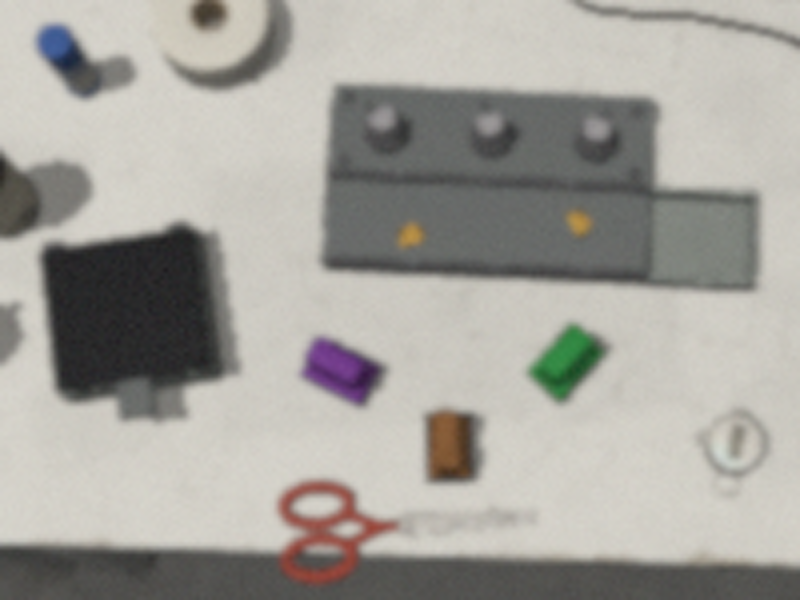

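View pics/t2.png

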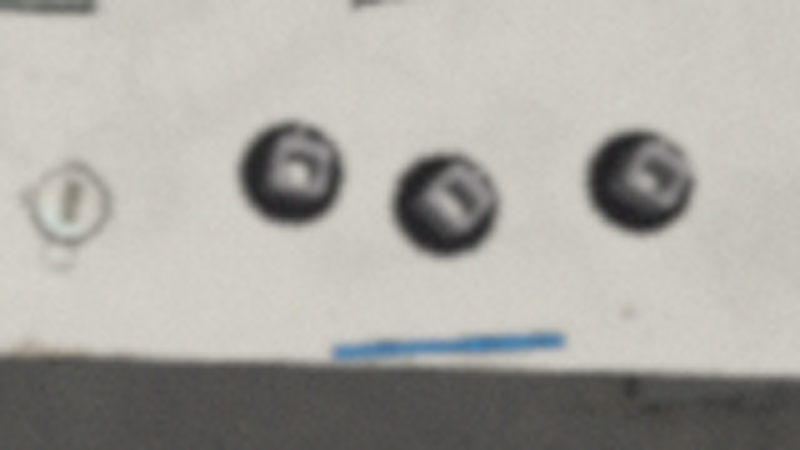

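View pics/s1.png

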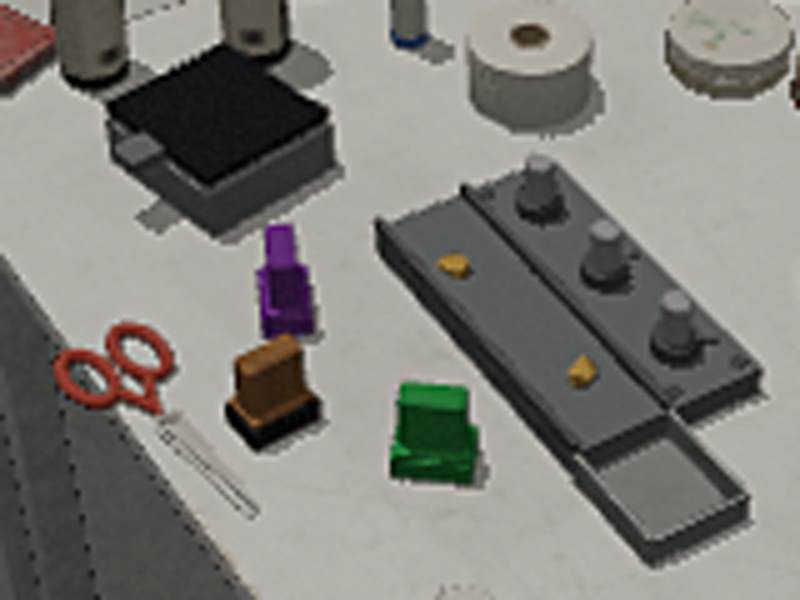

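View pics/s2.png

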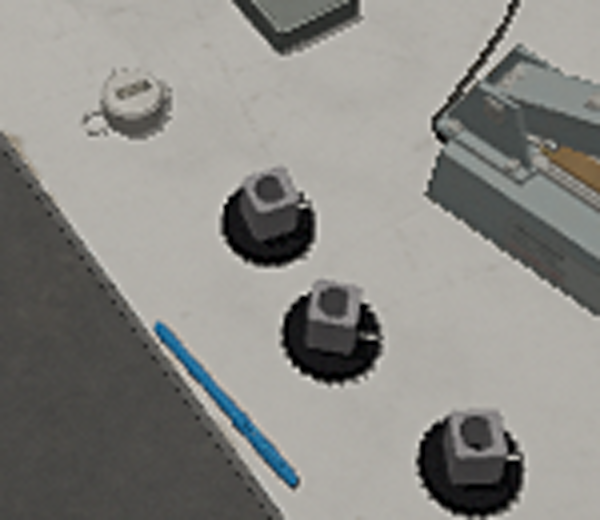

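```bash
cat >> h.py <<'E'
def avg(n,k=4):
    c=cam(n); s=c["color"].astype(float)
    for i in range(k-1): s+=vision.camera(n)["color"]
    c["color"]=np.clip(s/k,0,255).astype(np.uint8); return c
def gcrop(c,x0,y0,w,h,k,name,g=10):
    im=c["color"][y0:y0+h,x0:x0+w,::-1]
    im=cv2.resize(im,None,fx=k,fy=k,interpolation=cv2.INTER_CUBIC).astype(float)
    im=np.clip(im*1.3+10,0,255).astype(np.uint8)
    for u in range((-x0)%g,w,g):
        X=int((u+.5)*k); cv2.line(im,(X,0),(X,8),(0,0,255),1); cv2.putText(im,str(u+x0),(X-10,20),0,.4,(0,0,255),1)
    for v in range((-y0)%g,h,g):
        Y=int((v+.5)*k); cv2.line(im,(0,Y),(8,Y),(0,0,255),1); cv2.putText(im,str(v+y0),(10,Y+4),0,.4,(0,0,255),1)
    cv2.imwrite("pics/"+name,im)
E
python3 - <<'E'
from h import *
a=avg("scene",4);b=avg("top",4)
np.save("cams.npy",[a,b],allow_pickle=True)
gcrop(b,215,145,115,60,7,"t3.png");gcrop(a,245,172,100,90,6,"s3.png")
gcrop(b,145,180,70,60,9,"t4.png");gcrop(a,195,150,60,50,12,"s4.png")
E
```

```text
(no output)
```

View pics/t3.png

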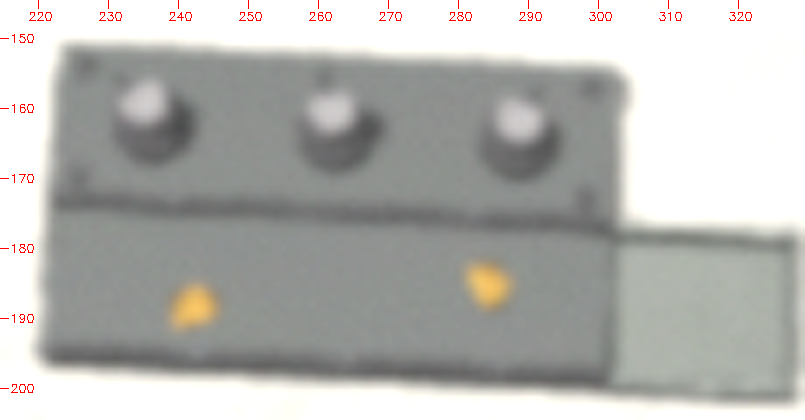

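View pics/s3.png

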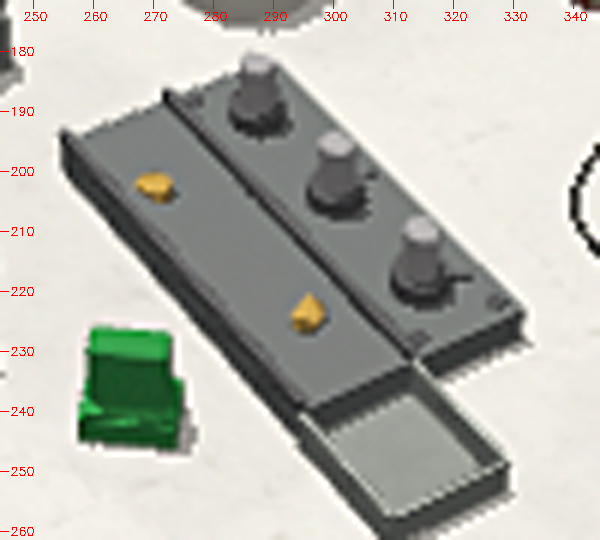

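```bash
python3 - <<'E'
from h import *
a,b=np.load("cams.npy",allow_pickle=True)
def cen(c,u,v,w,th0,r0=None):
    g=c["color"].astype(float).mean(2)[v-w:v+w+1,u-w:u+w+1]
    wt=np.clip(g-th0,0,None)
    yy,xx=np.mgrid[v-w:v+w+1,u-w:u+w+1]
    return np.array([(wt*xx).sum(),(wt*yy).sum()])/wt.sum(), g.round().astype(int)
for c,pts in ((a,[(288,182),(301,195),(315,209)]),(b,[(235,159),(262,161),(289,162)])):
    for p in pts:
        m,g=cen(c,*p,5,0); print(g)
E
```

```text
[[184 183 183 182 175 116 178 115 181 181 180]
 [175 175 175 176 176 177 176 175 173 171 172]
 [174 175 177 175 176 176 175 174 172 171 171]
 [174 176 174 153 167 177 176 175 174 174 171]
 [175 176 144 126 125 127 145 169 178 178 175]
 [179 179 116 133 137 137 134 121 142 180 177]
 [185 181  82 125 136 136 118  66  80 141 180]
 [133  77  52  69  72  84  62  52  90  89 142]
 [ 86  89  57  57  59  58  57  58  93  87  89]
 [ 92  91  62  61  62  61  58  55  71  93  85]
 [ 83  48  62  62  64  63  59  57  66  94  91]]
[[ 89  85  88 143 183 179 177 176 176 176 175]
 [ 91  89  85  88 141 182 178 177 176 176 176]
 [ 91  90  88  84  86 140 181 179 177 176 176]
 [ 91  90  88  88  89 100 140 182 179 177 176]
 [ 90  89  95 121 139 132 108 139 182 180 178]
 [ 89  92 124 140 137 137 135 122 144 183 179]
 [ 90  91 103 134 140 141 139 122  83 143 183]
 [ 92  89  60  89 112 129 116  72  66  89 144]
 [ 92  91  67  53  53  53  52  55  73  88  89]
 [ 92  91  69  58  61  60  60  58  77  93  86]
 [ 92  79  62  60  62  62  60  60  77  94  73]]
[[ 89  85  88 142 182 179 175 175 175 175 174]
 [ 90  89  85  88
[... 1307 characters left out ...]
 87  92 107 117 120 111  97  77  62  59]
 [ 92  84  82  87  91  89  82  73  65  61  59]
 [ 91  82  76  77  75  72  71  67  65  65  66]
 [ 93  82  77  75  74  73  74  70  68  66  71]]
[[102 103 103 105 103 103  98  96  95 100 103]
 [102 105 108 110 110 105  98  91  95 101 103]
 [103 107 116 125 127 120 110 102  98 102 102]
 [101 108 124 136 140 139 132 120 108 103 101]
 [100 109 128 142 147 148 147 136 115 100 100]
 [ 96 105 127 142 150 149 149 136 112  91  91]
 [ 89  97 118 135 144 146 141 126 100  77  79]
 [ 85  87 100 116 126 128 122 105  82  67  72]
 [ 82  80  84  90  97  99  92  79  66  61  72]
 [ 80  77  79  76  77  77  70  64  62  63  74]
 [ 81  77  77  75  72  72  68  65  65  68  80]]
```

View pics/t4.png

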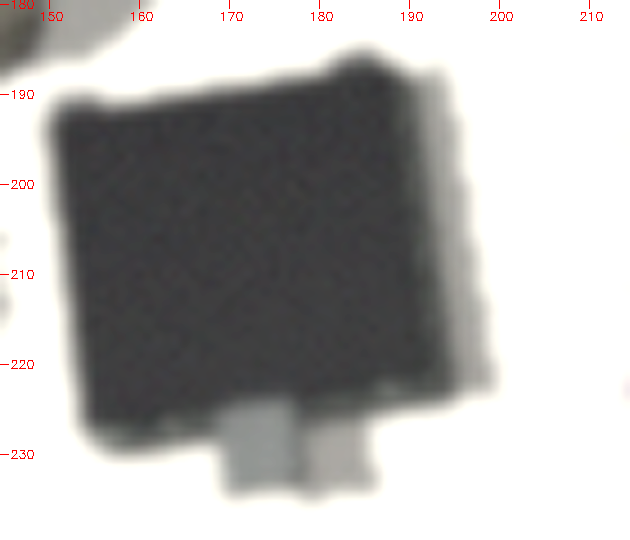

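View pics/s4.png

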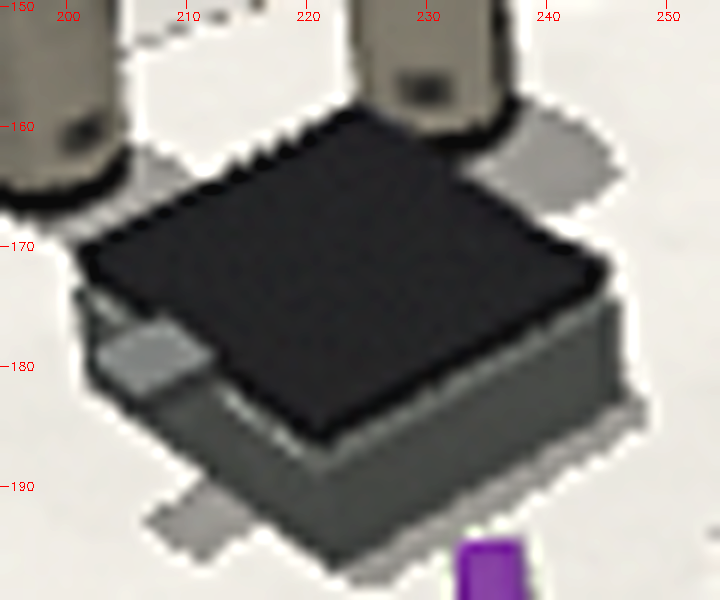

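```bash
python3 - <<'E'
from h import *
from scipy.optimize import least_squares
a,b=np.load("cams.npy",allow_pickle=True)
def cen(c,u,v,w,lo,hi,bw=None):
    g=c["color"].astype(float).mean(2)[v-w:v+w+1,u-w:u+w+1]
    wt=np.clip(g,lo,hi)-lo
    yy,xx=np.mgrid[v-w:v+w+1,u-w:u+w+1]
    wt=wt*(np.hypot(xx-u,yy-v)<=w)
    return np.array([(wt*xx).sum(),(wt*yy).sum()])/wt.sum()
# mask scene: color 100..145 & not background
A=[]
for (u,v) in [(287,183),(301,195),(315,210)]:
    g=a["color"].astype(float).mean(2); m=[]
    sub=[(x,y) for y in range(v-2,v+4) for x in range(u-3,u+4)]
    w=[np.clip(min(g[y,x],136)-98,0,None) if g[y,x]<150 else 0 for x,y in sub]
    w=np.array(w);A.append((w[:,None]*np.array(sub)).sum(0)/w.sum())
B=[cen(b,*p,5,108,140) for p in [(235,159),(262,160),(289,161)]]
for p,q in zip(A,B):
    print(p,q,tri(a,p,b,q), atz(a,p,.066),atz(b,q,.066))
E
```

```text
[287.34206799 181.91926346] [235.16010499 158.91994751] (array([0.65900275, 0.23535488, 0.06256293]), np.float64(0.0006779846145901793)) [0.65701265 0.23187626 0.066     ] [0.65764459 0.23513933 0.066     ]
[301.02006018 195.12437312] [261.89431616 160.25133215] (array([0.65772079, 0.1572661 , 0.0633817 ]), np.float64(0.0022213507376460735)) [0.6571059  0.15468875 0.066     ] [0.65587136 0.1575781  0.066     ]
[315.07028599 209.50945225] [288.56659529 161.49550321] (array([0.65599659, 0.07983449, 0.06325208]), np.float64(0.0017188587101357167)) [0.65503684 0.07739411 0.066     ] [0.65435567 0.08021791 0.066     ]
```

```bash
python3 - <<'E'
from h import *
a,b=np.load("cams.npy",allow_pickle=True)
gcrop(b,232,222,40,40,14,"t5.png",5);gcrop(a,215,210,40,40,14,"s5.png",5)
gcrop(b,355,215,100,40,8,"t6.png",5);gcrop(a,290,285,90,100,6,"s6.png",5)
E
```

```text
(no output)
```

View pics/t5.png

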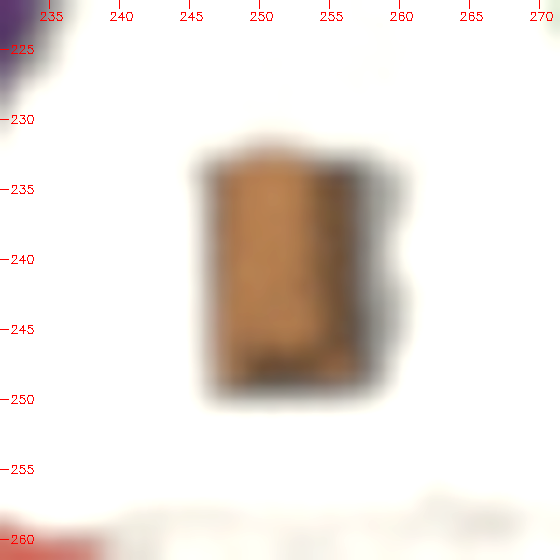

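View pics/s5.png

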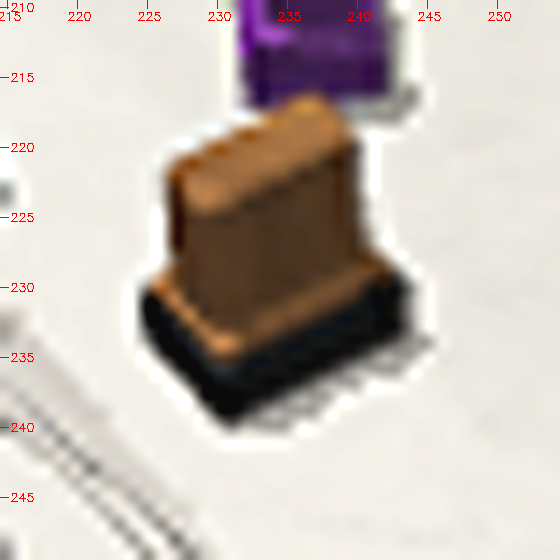

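View pics/t6.png

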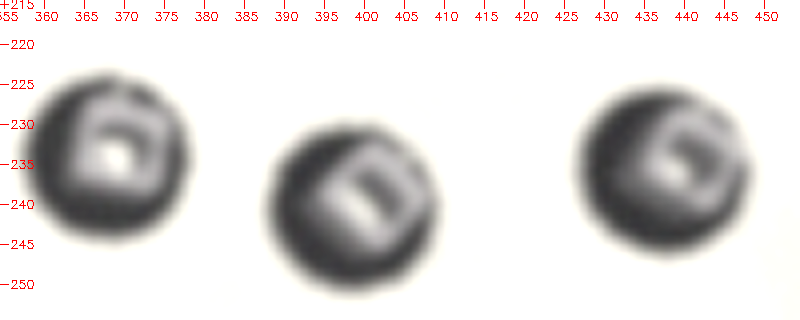

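View pics/s6.png

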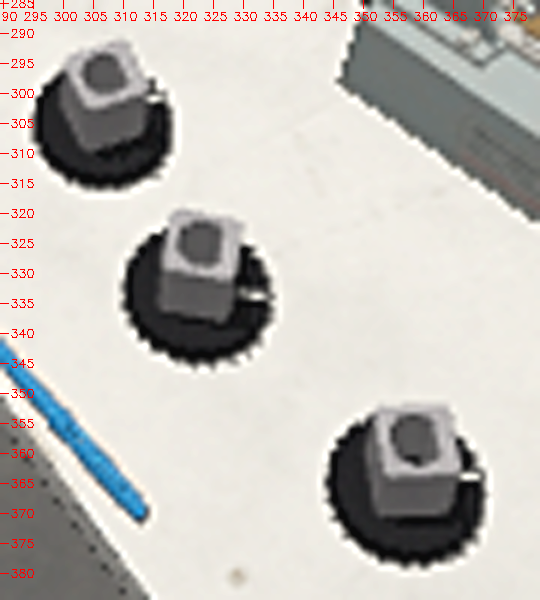

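```bash
python3 - <<'E'
from h import *
from scipy.spatial.transform import Rotation as R
a,b=np.load("cams.npy",allow_pickle=True)
print(tri(a,(233.4,220.4),b,(250.8,239.8)))
print("scene corners z60",[atz(a,p,.06).round(4) for p in [(226.8,221.5),(237,216.3),(240,219),(230,224.5)]])
print("foot z0 scene",[atz(a,p,.0).round(4) for p in [(225,233.5),(231,239.5),(243.3,233)]])
print("top foot",[atz(b,p,.018).round(4) for p in [(246.3,232.5),(258.3,232.5),(258.5,249),(246.5,249.3)]])
print("tab",tri(a,(207,179.3),b,(173.2,229)))
for p in [(235,159),(262,160),(289,161)]:pass
s=r.get_state(); q=s["ee_rot"]; print(R.from_quat([q[1],q[2],q[3],q[0]]).as_matrix().round(3))
for d in (.5,-.5):
  for p,q in zip([(287.34,181.92),(301.02,195.12),(315.07,209.51)],[(235.16,158.92),(261.89,160.25),(288.57,161.5)]): print(d,tri(a,np.add(p,d),b,np.add(q,d)))
E
```

```text
(array([0.42648168, 0.1806992 , 0.05536733]), np.float64(0.004184681642493146))
scene corners z60 [array([0.4077, 0.1824, 0.06  ]), array([0.4442, 0.1855, 0.06  ]), array([0.446 , 0.1704, 0.06  ]), array([0.4097, 0.1661, 0.06  ])]
foot z0 scene [array([0.4031, 0.1952, 0.    ]), array([0.4065, 0.163 , 0.    ]), array([0.4515, 0.1666, 0.    ])]
top foot [array([0.4504, 0.1975, 0.018 ]), array([0.4513, 0.1626, 0.018 ]), array([0.4032, 0.1603, 0.018 ]), array([0.4014, 0.1949, 0.018 ])]
tab (array([0.45049081, 0.40337556, 0.0506903 ]), np.float64(0.0011382727592376973))
[[ 0.351  0.    -0.936]
 [ 0.936 -0.     0.351]
 [-0.    -1.    -0.   ]]
0.5 (array([0.6587515 , 0.233615  , 0.06144438]), np.float64(0.0025079225007308037))
0.5 (array([0.65738507, 0.15547379, 0.06245674]), np.float64(0.003996074402097286))
0.5 (array([0.65555383, 0.07798047, 0.06251286]), np.float64(0.003427484514440041))
-0.5 (array([0.65924068, 0.23709118, 0.06369145]), np.float64(0.001165142612395964))
-0.5 (array([0.6580578 , 0.15907566, 0.06433355]), np.float64(0.0004574821614511864))
-0.5 (array([0.65640462, 0.08166193, 0.06402901]), np.float64(2.2336784966036993e-05))
```

```bash
cat > to.py <<'E'
import sys
from h import *
from scipy.spatial.transform import Rotation as R
def pose():
    s=r.get_state(); q=s["ee_rot"]; M=R.from_quat([q[1],q[2],q[3],q[0]]).as_matrix(); return s,M
if __name__=="__main__":
    s,M=pose(); p=s["tcp_pos"]; yaw=np.degrees(np.arctan2(M[1,0],M[0,0]))
    x,y,z,w=[float(v) for v in sys.argv[1:5]]
    tw=-(w-yaw); 
    A=np.radians(w); N=np.array([[np.cos(A),np.sin(A),0],[0,0,-1],[-np.sin(A),np.cos(A),0]])
    d=np.array([x,y,z])-p
    print("pos",p.round(4),"yaw",yaw.round(2),"j6",s["joints"][5].round(2),"t",round(s["t"],2),"f",s["ft_force"].round(1),"w",round(s["gripper_width"],4))
    print("twist",np.radians(tw).round(4),"then shift",(N@d).round(4), "before-turn shift",(M.T@d).round(4))
E
python3 to.py .427 .1785 .3 94
python3 -m creep '[[[0,0,0,0,-0.143],[0,0,0,0,-0.143],[0,0,0,0,-0.143]]]'
python3 to.py .427 .1785 .3 94
```

```text
pos [0.1931 0.515  0.3039] yaw 69.45 j6 -0.08 t 0.6 f [-1.  -0.2 -1.2] w 0.0852
twist -0.4286 then shift [-0.352   0.0039 -0.2099] before-turn shift [-0.2329  0.0039 -0.3372]
t: 0.98
tcp_pos: [0.1931, 0.515, 0.3039]
ee_rot: [-0.479, 0.479, 0.52, -0.52]
ft_force: [-0.1, -0.3, 0.7]
gripper_width: 0.0852
pos [0.1931 0.515  0.3039] yaw 94.72 j6 -0.53 t 0.97 f [-0.1 -0.3  0.7] w 0.0852
twist 0.0126 then shift [-0.352   0.0039 -0.2099] before-turn shift [-0.3546  0.0039 -0.2054]
```

Now over to the scraper, staying high.

```bash
python3 -m creep '[[[0,-0.035,0,-0.02,0],[0,-0.035,0,-0.02,0],[0,-0.035,0,-0.02,0],[0,-0.035,0,-0.02,0],[0,-0.035,0,-0.02,0],[0,-0.035,0,-0.02,0],[0,-0.035,0,-0.02,0],[0,-0.035,0,-0.02,0],[0,-0.035,0,-0.02,0],[0,-0.035,0,-0.02,0]]]'
python3 to.py .427 .1785 .099 94
```

```text
t: 2.22
tcp_pos: [0.428, 0.1747, 0.3047]
ee_rot: [-0.477, 0.477, 0.523, -0.521]
ft_force: [-0.0, 0.1, 0.4]
gripper_width: 0.0856
pos [0.428  0.1747 0.3047] yaw 95.11 j6 -1.37 t 2.23 f [-0.   0.1  0.4] w 0.0856
twist 0.0194 then shift [0.0039 0.2057 0.0007] before-turn shift [0.0035 0.2057 0.0013]
```

```bash
python3 -m creep '[[[0,0.002,0.03,0,0.01],[0,0.002,0.04,0,0.01],[0,0,0.04,0,0],[0,0,0.04,0,0],[0,0,0.025,0,0],[0,0,0.015,0,0],[0,0,0.01,0,0]]]'
python3 to.py .427 .1785 .099 94
python3 - <<'E'
from h import *
a=cam("scene");b=cam("top")
gcrop(b,215,205,70,60,10,"t7.png",5);gcrop(a,195,180,80,70,10,"s7.png",5)
E
```

```text
t: 3.1
tcp_pos: [0.4321, 0.1772, 0.1008]
ee_rot: [-0.482, 0.485, 0.519, -0.512]
ft_force: [-0.1, 0.1, 0.2]
gripper_width: 0.0853
pos [0.4321 0.1772 0.1008] yaw 93.66 j6 -1.35 t 3.1 f [-0.1  0.1  0.2] w 0.0853
twist -0.006 then shift [0.0016 0.0018 0.005 ] before-turn shift [0.0016 0.0018 0.005 ]
```

View pics/s7.png

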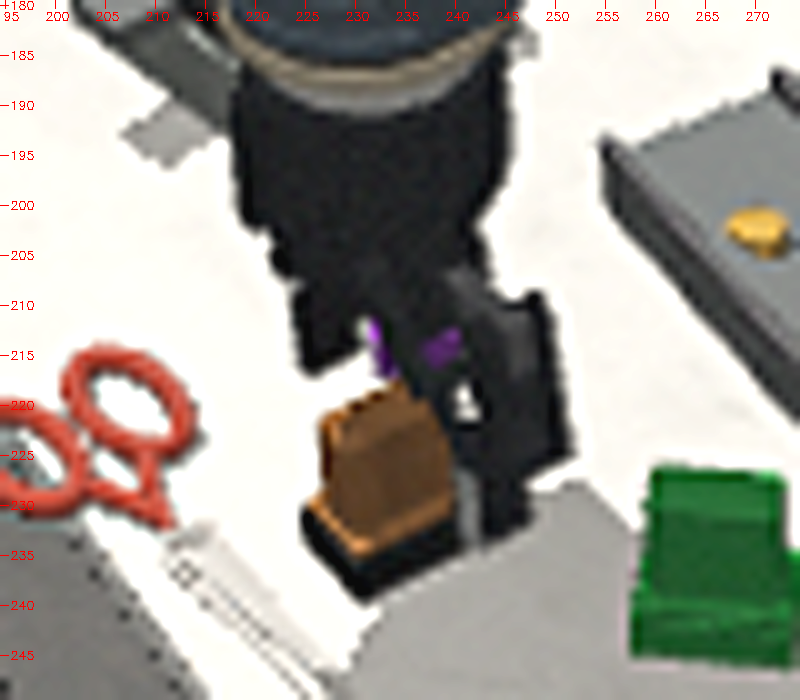

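View pics/t7.png

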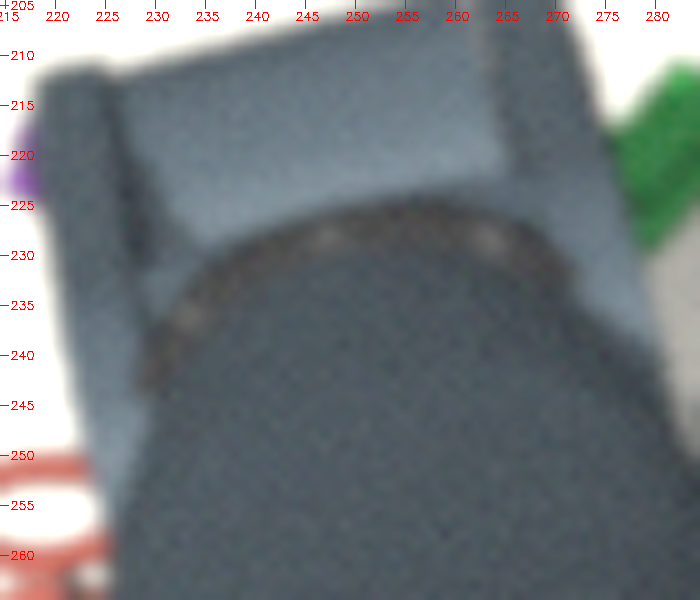

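```bash
python3 -m creep '[[[0,0.001,0.002,0.005,0],[0.5,0,0,0,0],[0.8,0,0,0,0],[1,0,0,0,0],[1,0,0,0,0],[1,0,0,0,0],[1,0,0,0,0]]]' 40
python3 to.py .427 .1785 .099 94
```

```text
t: 4.08
tcp_pos: [0.4274, 0.1782, 0.1007]
ee_rot: [-0.482, 0.486, 0.52, -0.512]
ft_force: [-0.3, 0.2, -2.3]
gripper_width: 0.0195
pos [0.4274 0.1782 0.1007] yaw 93.66 j6 -1.34 t 4.08 f [-0.3  0.2 -2.3] w 0.0195
twist -0.0059 then shift [0.0003 0.0017 0.0004] before-turn shift [0.0003 0.0017 0.0004]
```

```bash
python3 -m creep '[[[1,0,-0.03,0,0],[1,0,-0.04,0,0],[1,0,-0.03,0,0.04],[1,0,0,0,0.045]]]'
python3 to.py .5915 .2585 .2 88.8
```

```text
t: 4.58
tcp_pos: [0.4257, 0.1776, 0.2032]
ee_rot: [-0.504, 0.507, 0.498, -0.491]
ft_force: [-0.2, 0.0, -2.2]
gripper_width: 0.0193
pos [0.4257 0.1776 0.2032] yaw 88.67 j6 -1.25 t 4.58 f [-0.2  0.  -2.2] w 0.0193
twist -0.0023 then shift [ 0.0844  0.0032 -0.164 ] before-turn shift [ 0.0848  0.0052 -0.1638]
```

```bash
python3 -m creep '[[[1,0.021,0,-0.041,0],[1,0.021,0,-0.041,0],[1,0.021,0,-0.041,0],[1,0.021,0,-0.041,0],[1,0,0.03,0,0],[1,0,0,0,0]]]'
python3 to.py .5915 .2585 .126 88.8
python3 - <<'E'
from h import *
a=cam("scene");b=cam("top")
gcrop(b,195,130,80,70,9,"t8.png",5);gcrop(a,235,135,80,75,9,"s8.png",5)
E
```

```text
t: 5.32
tcp_pos: [0.596, 0.2598, 0.1738]
ee_rot: [-0.505, 0.507, 0.497, -0.491]
ft_force: [0.4, -0.1, -1.9]
gripper_width: 0.0191
pos [0.596  0.2598 0.1738] yaw 88.6 j6 -1.21 t 5.33 f [ 0.4 -0.1 -1.9] w 0.0191
twist -0.0034 then shift [-0.0013  0.0478  0.0045] before-turn shift [-0.0015  0.0477  0.0049]
```

View pics/s8.png

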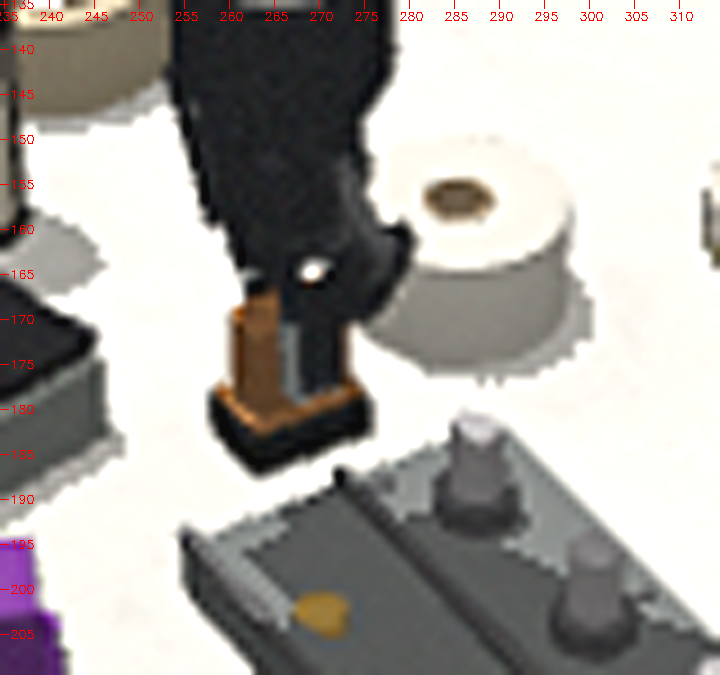

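View pics/t8.png

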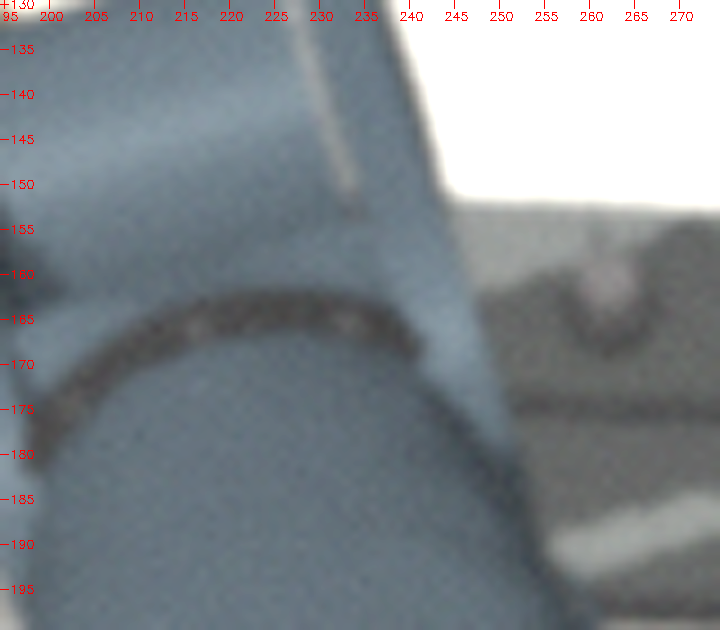

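```bash
python3 - <<'E'
from h import *
a,b=np.load("cams.npy",allow_pickle=True)
for p in [(258.3,181.5),(263.8,187.0),(275.7,180.5)]: print(atz(a,p,.0731).round(4))
# expected corners relative
import numpy as np
A=np.radians(-1.4);ex=np.array([np.cos(A),np.sin(A)]);ey=np.array([-np.sin(A),np.cos(A)])
for sx,sy in [(-1,1),(-1,-1),(1,-1)]: print((np.array([.596,.2598])+ex*sx*.025+ey*sy*.017).round(4))
# deck corners
print("rail top +y,-x outer z32",atz(a,(255.2,193.2),.032).round(4))
for n,p in [("ch end L z24",(300/6-.5+245,411/6-.5+172)),("ch end R",(415/6-.5+245,358/6-.5+172)),("deck corner +x-y z24",(522/6-.5+245,312/6-.5+172)),("trough R z24(22)",(508/6-.5+245,463/6-.5+172))]:
    print(n,atz(a,p,.024).round(4))
E
```

```text
[0.5748 0.2773 0.0731]
[0.5753 0.2444 0.0731]
[0.6246 0.2512 0.0731]
[0.5714 0.2774]
[0.5706 0.2434]
[0.6206 0.2422]
rail top +y,-x outer z32 [0.56   0.2748 0.032 ]
ch end L z24 [0.5543 0.0386 0.024 ]
ch end R [0.6235 0.0374 0.024 ]
deck corner +x-y z24 [0.6888 0.0343 0.024 ]
trough R z24(22) [ 0.6195 -0.0444  0.024 ]
```

```bash
python3 -m creep '[[[1,-0.001,0.02,0.005,0],[1,0,0.01,0,0],[1,0,0,0,0]]]'
python3 to.py .591 .2585 .126 88.8
python3 - <<'E'
from h import *
a=cam("scene")
gcrop(a,240,155,70,60,11,"s9.png",5)
E
```

```text
t: 5.8
tcp_pos: [0.5935, 0.2595, 0.1505]
ee_rot: [-0.503, 0.509, 0.5, -0.487]
ft_force: [-0.7, 0.2, -1.2]
gripper_width: 0.0194
pos [0.5935 0.2595 0.1505] yaw 88.59 j6 -1.21 t 5.8 f [-0.7  0.2 -1.2] w 0.0194
twist -0.0036 then shift [-0.0011  0.0245  0.0024] before-turn shift [-0.0013  0.0244  0.0029]
```

View pics/s9.png

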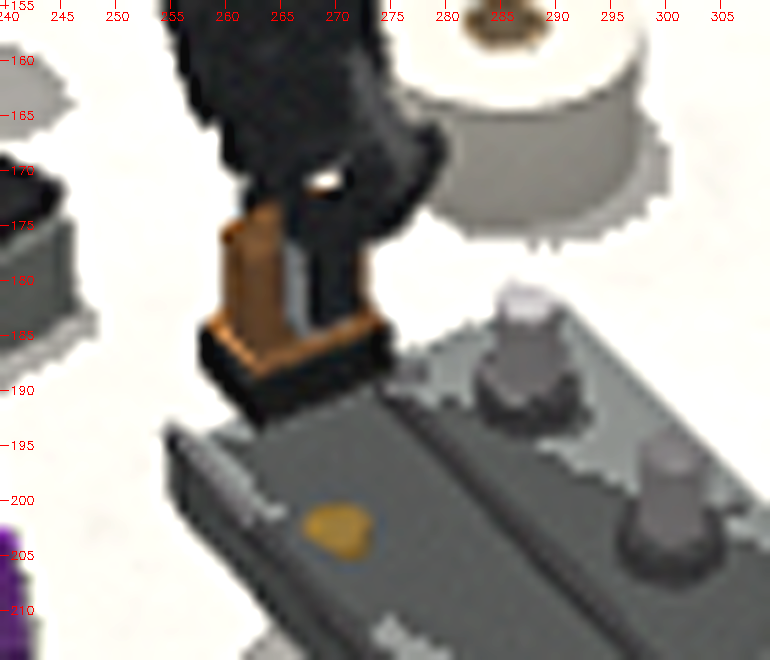

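```bash
sed -i 's/    print("twist"/    print("tooly",M[:,1].round(4))\n    print("twist"/' to.py
python3 to.py .591 .2585 .126 88.8
```

```text
pos [0.5936 0.2596 0.1509] yaw 88.59 j6 -1.21 t 5.85 f [0.  0.4 0.6] w 0.0194
tooly [ 0.0194  0.0072 -0.9998]
twist -0.0036 then shift [-0.0012  0.0249  0.0026] before-turn shift [-0.0014  0.0248  0.0031]
```

```bash
python3 -m creep '[[[1,-0.001,0.012,0.003,0],[1,0,0.006,0.001,0],[1,0,0.003,0,0]]]'
python3 to.py .5895 .2585 .126 88.8
python3 - <<'E'
from h import *
a=cam("scene")
gcrop(a,240,155,70,60,11,"s10.png",5)
E
```

```text
t: 6.22
tcp_pos: [0.5903, 0.259, 0.1299]
ee_rot: [-0.503, 0.509, 0.501, -0.486]
ft_force: [0.5, 0.0, -1.1]
gripper_width: 0.0196
pos [0.5903 0.259  0.1299] yaw 88.59 j6 -1.21 t 6.22 f [ 0.5  0.  -1.1] w 0.0196
tooly [ 0.0214  0.0079 -0.9997]
twist -0.0036 then shift [-0.0005  0.0039  0.0008] before-turn shift [-0.0005  0.0039  0.0009]
```

View pics/s10.png

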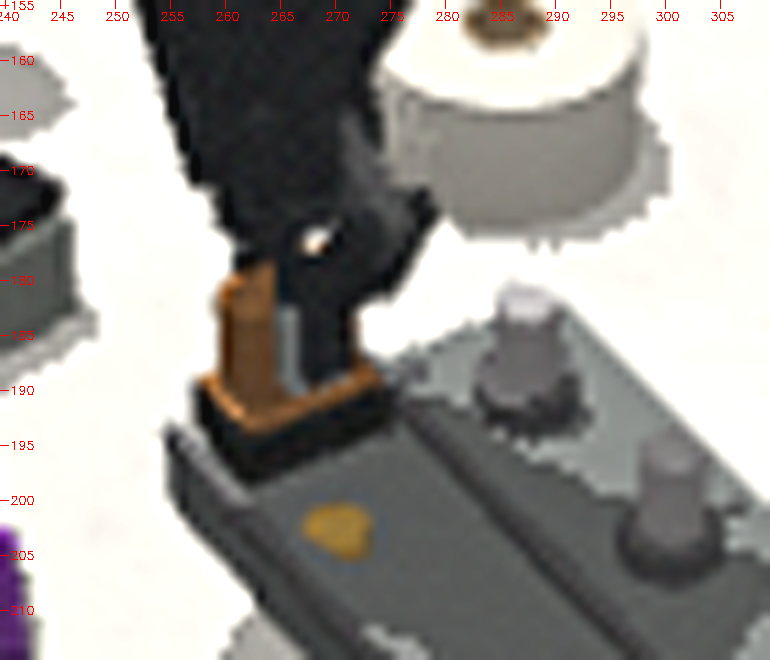

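```bash
python3 -m creep '[[[1,0,0.002,0.0005,0],[1,0,0.002,0,0],[1,0,0.001,0,0]]]'
python3 to.py .5895 .2585 .126 88.8
python3 -m creep '[[[1,0,0.001,0,0],[1,0,0.001,0,0]]]'
python3 to.py .5895 .2585 .126 88.8
```

```text
t: 6.65
tcp_pos: [0.5901, 0.2591, 0.1247]
ee_rot: [-0.503, 0.509, 0.501, -0.486]
ft_force: [-2.6, -0.2, 6.8]
gripper_width: 0.0193
pos [0.5901 0.2591 0.1247] yaw 88.59 j6 -1.2 t 6.65 f [-2.6 -0.2  6.8] w 0.0193
tooly [ 0.0215  0.0079 -0.9997]
twist -0.0037 then shift [-0.0006 -0.0013  0.0006] before-turn shift [-0.0006 -0.0013  0.0005]
t: 6.9
tcp_pos: [0.5902, 0.2591, 0.1246]
ee_rot: [-0.503, 0.509, 0.501, -0.487]
ft_force: [-4.6, -1.7, 10.5]
gripper_width: 0.0193
pos [0.5902 0.2591 0.1246] yaw 88.6 j6 -1.2 t 6.9 f [-4.6 -1.7 10.5] w 0.0193
tooly [ 0.0212  0.0076 -0.9997]
twist -0.0036 then shift [-0.0006 -0.0014  0.0006] before-turn shift [-0.0006 -0.0014  0.0006]
```

```bash
python3 -m creep '[[[1,0,-0.0012,0,0],[1,-0.01,-0.0001,0,0],[1,-0.015,-0.0001,0,0],[1,-0.015,-0.0001,0,0],[1,-0.015,-0.0001,0,0],[1,-0.015,-0.0001,0,0]]]'
python3 to.py .587 .042 .1255 88.8
python3 - <<'E'
from h import *
a=cam("scene")
gcrop(a,245,165,80,70,10,"s11.png",5)
E
```

```text
t: 7.65
tcp_pos: [0.5883, 0.1842, 0.1257]
ee_rot: [-0.503, 0.509, 0.501, -0.486]
ft_force: [0.0, -0.1, -1.2]
gripper_width: 0.0193
pos [0.5883 0.1842 0.1257] yaw 88.6 j6 -1.32 t 7.65 f [ 0.  -0.1 -1.2] w 0.0193
tooly [ 0.0216  0.0077 -0.9997]
twist -0.0035 then shift [-0.1422  0.0002 -0.0017] before-turn shift [-0.1422 -0.0009 -0.0022]
```

View pics/s11.png

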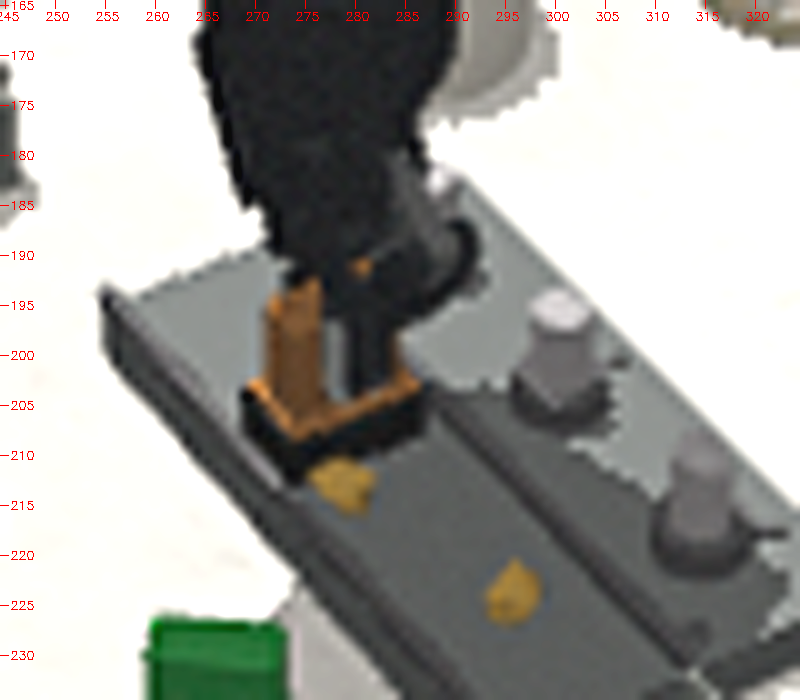

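```bash
python3 -m creep '[[[1,-0.015,-0.0001,0,0],[1,-0.015,-0.0001,0,0],[1,-0.015,-0.0001,0,0],[1,-0.015,-0.0001,0,0],[1,-0.015,-0.0001,0,0],[1,-0.015,-0.0001,0,0],[1,-0.015,-0.0001,0,0]]]'
python3 to.py .587 .042 .1255 88.8
python3 - <<'E'
from h import *
a=cam("scene")
gcrop(a,265,185,80,70,10,"s12.png",5)
E
```

```text
t: 8.57
tcp_pos: [0.5855, 0.0707, 0.1256]
ee_rot: [-0.503, 0.51, 0.501, -0.486]
ft_force: [0.3, 0.7, -1.4]
gripper_width: 0.0197
pos [0.5855 0.0707 0.1256] yaw 88.57 j6 -1.51 t 8.57 f [ 0.3  0.7 -1.4] w 0.0197
tooly [ 0.0216  0.0072 -0.9997]
twist -0.0039 then shift [-0.0287  0.0001 -0.0021] before-turn shift [-0.0287 -0.0001 -0.0022]
```

View pics/s12.png

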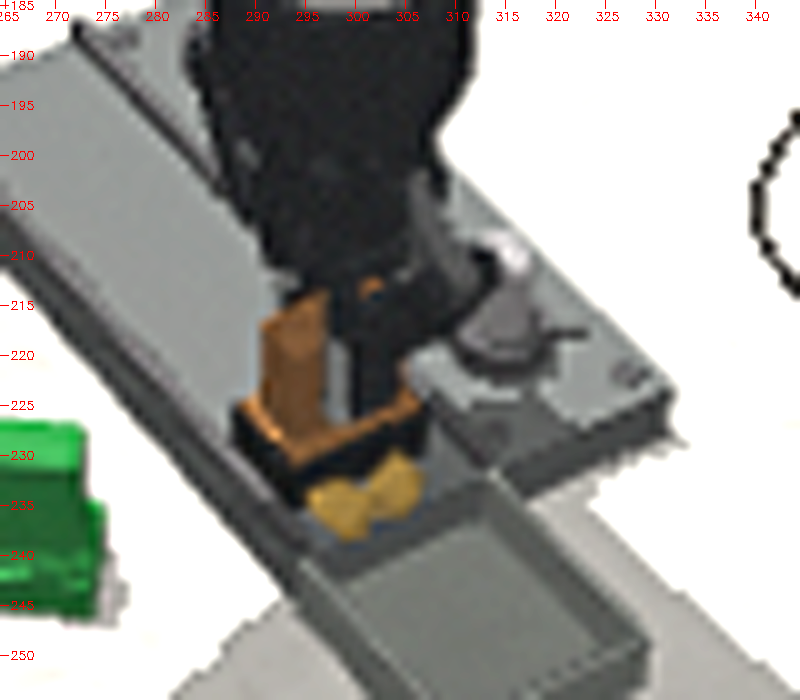

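```bash
python3 -m creep '[[[1,-0.012,-0.0001,-0.0005,0],[1,-0.012,-0.0001,-0.0005,0],[1,-0.012,-0.0001,0,0],[1,0,0,0,0],[1,0.01,0,0,0],[1,0.015,-0.001,0,0]]]'
python3 to.py .587 .042 .1255 88.8
python3 - <<'E'
from h import *
a=cam("scene")
gcrop(a,265,185,90,75,9,"s13.png",5)
E
```

```text
t: 9.38
tcp_pos: [0.5863, 0.0565, 0.1268]
ee_rot: [-0.503, 0.51, 0.5, -0.486]
ft_force: [0.5, 0.6, -0.5]
gripper_width: 0.0191
pos [0.5863 0.0565 0.1268] yaw 88.44 j6 -1.54 t 9.38 f [ 0.5  0.6 -0.5] w 0.0191
tooly [ 0.0214  0.007  -0.9997]
twist -0.0062 then shift [-0.0145  0.0013 -0.0011] before-turn shift [-0.0145  0.0012 -0.0011]
```

View pics/s13.png

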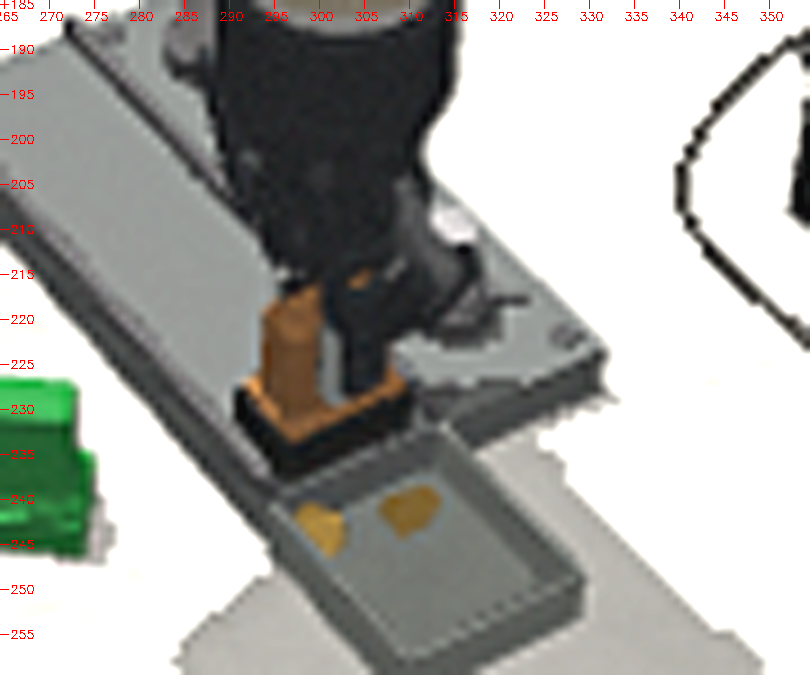

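```bash
python3 -m creep '[[[1,0.003,-0.03,0,0],[1,0,-0.04,0,0],[1,0.03,0,0.03,0],[1,0.03,0,0.045,0],[1,0.03,0,0.045,0],[1,0.03,0,0.038,0],[1,0,0,0,0]]]'
python3 to.py .427 .178 .1015 90
```

```text
t: 10.3
tcp_pos: [0.424, 0.1941, 0.1973]
ee_rot: [-0.501, 0.508, 0.504, -0.487]
ft_force: [0.6, -0.3, -1.4]
gripper_width: 0.0193
pos [0.424  0.1941 0.1973] yaw 88.94 j6 -1.22 t 10.3 f [ 0.6 -0.3 -1.4] w 0.0193
tooly [ 0.0241  0.0089 -0.9997]
twist -0.0186 then shift [-0.0161  0.0958 -0.003 ] before-turn shift [-0.0169  0.0957 -0.001 ]
```

```bash
python3 -m creep '[[[1,-0.015,0.03,0,0],[1,0,0.03,0,0],[1,0,0.02,0,0],[1,0,0.008,0,0],[1,0,0.004,0,0],[1,0,0.002,0,0]]]'
python3 to.py .427 .178 .1015 90
```

```text
t: 11.05
tcp_pos: [0.4291, 0.182, 0.1028]
ee_rot: [-0.499, 0.509, 0.507, -0.486]
ft_force: [0.5, 0.1, -0.9]
gripper_width: 0.0192
pos [0.4291 0.182  0.1028] yaw 89.17 j6 -1.26 t 11.05 f [ 0.5  0.1 -0.9] w 0.0192
tooly [ 0.031   0.0109 -0.9995]
twist -0.0144 then shift [-0.004   0.0013  0.0021] before-turn shift [-0.004   0.0012  0.0021]
```

```bash
python3 - <<'E'
from scipy.spatial.transform import Rotation as R
for t,q in [(0,[-0.58099688,0.58140148,0.40240213,-0.40309734]),(.98,[-.479,.479,.52,-.52]),(2.22,[-0.477, 0.477, 0.523, -0.521]),(3.1,[-0.482, 0.485, 0.519, -0.512]),(4.08,[-0.482, 0.486, 0.52, -0.512]),(4.58,[-0.504, 0.507, 0.498, -0.491]),(5.32,[-0.505, 0.507, 0.497, -0.491]),(5.8,[-0.503, 0.509, 0.5, -0.487]),(10.3,[-0.501, 0.508, 0.504, -0.487])]:
    print(t,R.from_quat([q[1],q[2],q[3],q[0]]).as_matrix()[:,1].round(4))
E
python3 -m creep '[[[1,0,0.002,0,0],[1,0,0.0015,0,0],[0.7,0,0,0,0],[0.3,0,0,0,0],[0,0,0,0,0],[0,0,0,0,0]]]'
python3 to.py .427 .178 .1015 90
```

```text
0 [-5.e-04 -1.e-03 -1.e+00]
0.98 [ 0.  0. -1.]
2.22 [ 0.0019  0.0021 -1.    ]
3.1 [ 0.0099  0.0043 -0.9999]
4.08 [ 0.0119  0.0044 -0.9999]
4.58 [ 0.01    0.0039 -0.9999]
5.32 [ 0.008   0.0039 -1.    ]
5.8 [ 0.0191  0.0068 -0.9998]
10.3 [ 0.0241  0.0098 -0.9997]
t: 11.8
tcp_pos: [0.4305, 0.1824, 0.1014]
ee_rot: [-0.498, 0.509, 0.508, -0.484]
ft_force: [-0.7, -0.1, 0.7]
gripper_width: 0.0785
pos [0.4305 0.1824 0.1014] yaw 89.19 j6 -1.26 t 11.8 f [-0.7 -0.1  0.7] w 0.0785
tooly [ 0.035   0.0121 -0.9993]
twist -0.0142 then shift [-0.0044 -0.0001  0.0035] before-turn shift [-0.0045 -0.0002  0.0035]
```

```bash
for i in 1 2 3; do python3 -m creep '[[[0,0,-0.05,0,0]]]' >/dev/null; python3 to.py .427 .178 .3 90 | sed -n 1,2p; done; python3 -m creep '[[[0,0,0,0,0]]]' >/dev/null; python3 to.py .427 .178 .3 90 | sed -n 1,2p
python3 - <<'E'
from h import *
a=cam("scene")
crop(a,180,150,160,120,5,"s14.png")
E
```

```text
pos [0.4275 0.1814 0.1496] yaw 89.18 j6 -1.26 t 11.93 f [0.7 0.2 0.8] w 0.0858
tooly [ 0.0289  0.0102 -0.9995]
pos [0.4257 0.1808 0.2005] yaw 89.17 j6 -1.26 t 12.05 f [ 1.6  0.6 -0.6] w 0.0855
tooly [ 0.0276  0.0098 -0.9996]
pos [0.424  0.1801 0.2519] yaw 89.17 j6 -1.26 t 12.18 f [-0.   0.3  0. ] w 0.0853
tooly [ 0.027   0.0097 -0.9996]
pos [0.425  0.1805 0.2551] yaw 89.18 j6 -1.26 t 12.3 f [-0.8  0.7 -0.6] w 0.0853
tooly [ 0.033   0.0115 -0.9994]
```

View pics/s14.png

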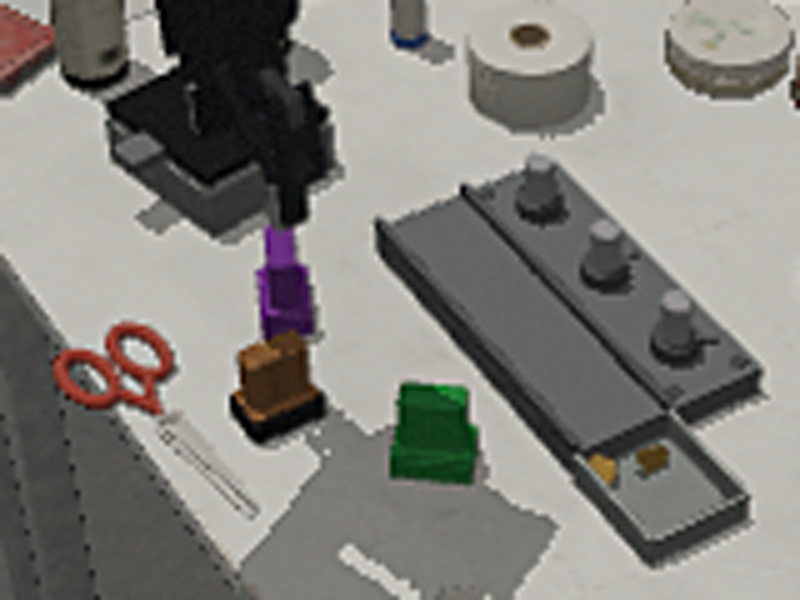

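```bash
python3 -m creep '[[[0,0,-0.05,0,0],[0,0,-0.035,0,0],[0,0,-0.025,0,0],[0,0,-0.015,0,0],[0,0,-0.008,0,0],[0,0,-0.004,0,0],[0,0,0,0,0]]]' >/dev/null; python3 to.py .427 .178 .3 90 | sed -n 1,2p
python3 -m creep '[[[0,0,0.004,0,0],[0,0,0.008,0,0],[0,0,0.015,0,0],[0,0,0.025,0,0],[0,0,0.035,0,0],[0,0,0.05,0,0],[0,0,0,0,0]]]' >/dev/null; python3 to.py .427 .178 .3 90 | sed -n 1,2p
```

```text
pos [0.4191 0.1784 0.3852] yaw 89.16 j6 -1.26 t 13.22 f [0.3 0.6 0.5] w 0.0853
tooly [ 0.015   0.0059 -0.9999]
pos [0.4195 0.1786 0.2391] yaw 89.15 j6 -1.26 t 14.1 f [-0.5 -1.2  1.4] w 0.0855
tooly [ 0.0108  0.0046 -0.9999]
```

```bash
cat > pul.py <<'E'
from h import *
def disc(c,u,v,w,k=8):
    g=cv2.cvtColor(c["color"],cv2.COLOR_RGB2GRAY)[v-w:v+w+1,u-w:u+w+1].astype(np.float32)
    G=cv2.resize(g,None,fx=k,fy=k,interpolation=cv2.INTER_CUBIC)
    bg=np.median(g[[0,-1]]); th=(bg+35)/2
    m=(G<th).astype(np.uint8)
    cs,_=cv2.findContours(m,cv2.RETR_EXTERNAL,cv2.CHAIN_APPROX_NONE)
    ct=max(cs,key=cv2.contourArea); ct=cv2.convexHull(ct)
    M=cv2.moments(ct); x,y=M["m10"]/M["m00"],M["m01"]/M["m00"]
    return np.array([(x+.5)/k-.5+u-w,(y+.5)/k-.5+v-w]),cv2.contourArea(ct)/k/k
if __name__=="__main__":
    a=avg("scene",3);b=avg("top",3); np.save("cams2.npy",[a,b],allow_pickle=True)
    for s,t in (((307,304),(368,234)),((323,331),(399,240)),((358,364),(438,236))):
        p,A=disc(a,*s,15);q,B=disc(b,*t,15)
        print(p.round(2),round(A),q.round(2),round(B),"tri",tri(a,p,b,q)[0].round(4),tri(a,p,b,q)[1].round(4),"z6 scene",atz(a,p,.006).round(4),"top",atz(b,q,.006).round(4))
    k=0
    for s,t in (((307,304),(368,234)),((323,331),(399,240)),((358,364),(438,236))):
        k+=1
        x=[c["color"][v-15:v+16,u-15:u+16,::-1] for c,(u,v) in ((a,s),(b,t))]
        im=np.hstack([cv2.resize(i,None,fx=12,fy=12,interpolation=cv2.INTER_CUBIC) for i in x])
        cv2.imwrite(f"pics/p{k}.png",im)
E
python3 pul.py
```

```text
[306.59 306.01] 381 [367.65 234.59] 302 tri [ 0.4573 -0.1595  0.0021] 0.002 z6 scene [ 0.4566 -0.1619  0.006 ] top [ 0.4558 -0.1584  0.006 ]
[322.38 334.14] 453 [398.25 240.79] 307 tri [ 0.4416 -0.2498  0.0016] 0.0023 z6 scene [ 0.4409 -0.2521  0.006 ] top [ 0.4399 -0.2482  0.006 ]
[357.09 366.61] 533 [437.02 236.22] 307 tri [ 0.4583 -0.3647  0.0015] 0.0023 z6 scene [ 0.4574 -0.3665  0.006 ] top [ 0.4566 -0.3627  0.006 ]
```

```bash
python3 - <<'E'
import cv2,numpy as np
cv2.imwrite("pics/pp.png",np.vstack([cv2.resize(cv2.imread(f"pics/p{k}.png"),(500,250)) for k in (1,2)]))
E
```

```text
(no output)
```

View pics/p1.png

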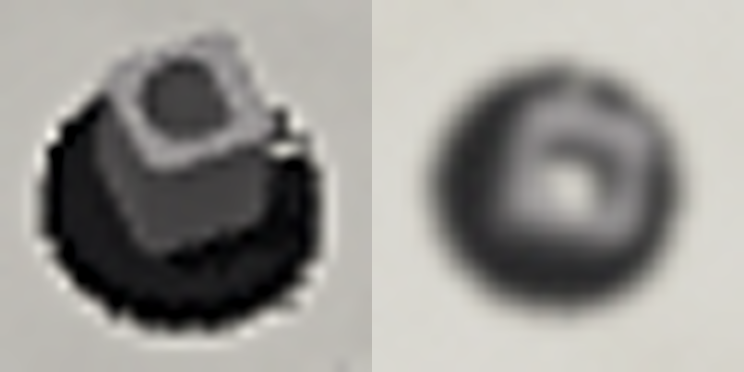

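View pics/p2.png

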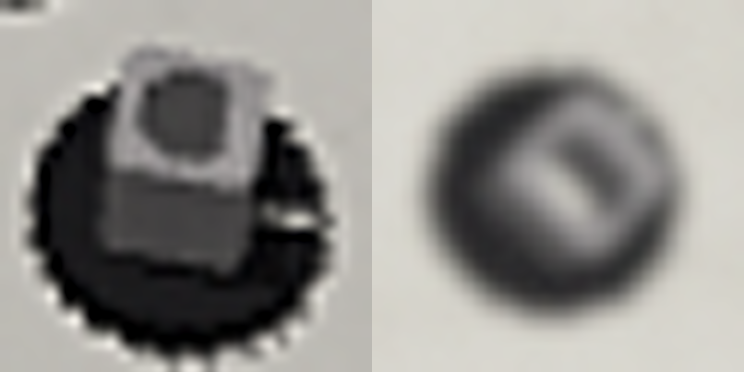

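View pics/p3.png

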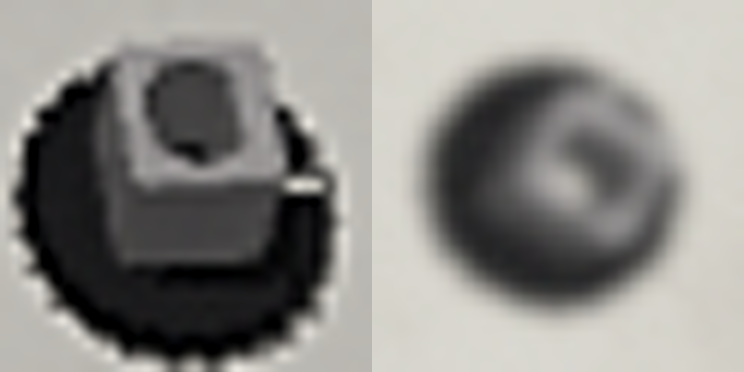

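```bash
python3 - <<'E'
from h import *
a,b=np.load("cams2.npy",allow_pickle=True)
cs=[(.4566,-.1619),(.4409,-.2521),(.4574,-.3665)]
off=[(307,304),(323,331),(358,364)]
bars=[(287,148),(294,216),(308,185)]
cor=[[(107,80),(228,33),(272,130),(150,165)],[(128,55),(268,80),(250,190),(108,165)],[(115,60),(265,40),(284,182),(140,185)]]
for c,o,br,co in zip(cs,off,bars,cor):
    f=lambda U:((U[0]+.5)/12-.5+o[0]-15,(U[1]+.5)/12-.5+o[1]-15)
    P=atz(a,f(br),.012)[:2]-c; print("bar az",np.degrees(np.arctan2(P[1],P[0])).round(1),np.hypot(*P).round(4))
    Q=np.array([atz(a,f(x),.044)[:2] for x in co]); print(" hub centre",Q.mean(0).round(4))
    for i in range(4):
        d=Q[(i+1)%4]-Q[i]; print("  edge",np.degrees(np.arctan2(d[1],d[0])).round(1),np.hypot(*d).round(4))
# shaft bars
sc=[(.6570,.2319),(.6571,.1547),(.6550,.0774)]
for s,p in zip(sc,[None,(306.8,200.5),(321.5,216.7)]):
    if p: 
        P=atz(a,p,.025)[:2]-s; print("shaft scene",np.degrees(np.arctan2(P[1],P[0])).round(1),np.hypot(*P))
st=[(.6576,.2351),(.6559,.1576),(.6543,.0802)]
for s,p in zip(st,[(232,156),(261,155.8),(291.5,157.5)]):
    P=atz(b,p,.025)[:2]-s; print("shaft top",np.degrees(np.arctan2(P[1],P[0])).round(1),np.hypot(*P))
gcrop(b,222,145,80,30,10,"t15.png",5);gcrop(a,275,172,60,55,12,"s15.png",5)
E
```

```text
bar az -5.7 0.0267
 hub centre [ 0.4575 -0.1609]
  edge -7.7 0.0296
  edge -105.3 0.0268
  edge 166.1 0.028
  edge 77.9 0.0237
bar az -37.5 0.0236
 hub centre [ 0.4405 -0.2517]
  edge -44.6 0.0289
  edge -135.4 0.0265
  edge 135.8 0.0289
  edge 44.8 0.0266
bar az -24.8 0.0262
 hub centre [ 0.4583 -0.3661]
  edge -24.4 0.03
  edge -123.7 0.0298
  edge 148.7 0.0275
  edge 60.9 0.0262
shaft scene 11.5 0.02920417490300131
shaft scene -7.1 0.025567430841831898
shaft top 33.3 0.025293505558329578
shaft top 10.6 0.02640788528055817
shaft top -19.9 0.02649761161438434
```

View pics/t15.png

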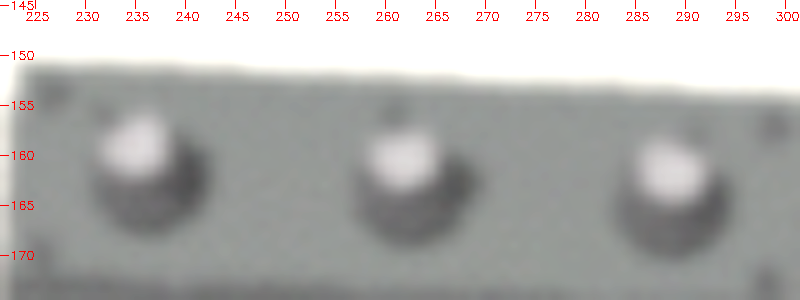

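View pics/s15.png

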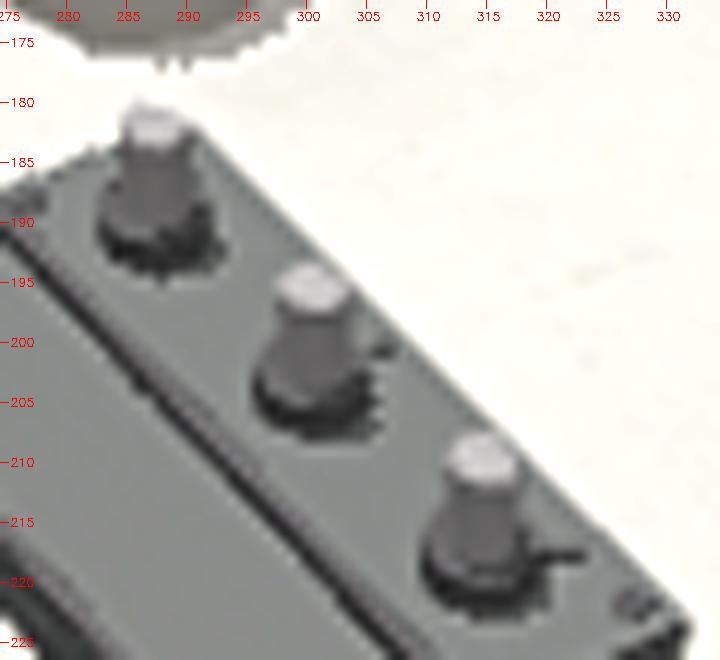

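```bash
python3 - <<'E'
from h import *
a,b=np.load("cams2.npy",allow_pickle=True)
sc=[(.6570,.2319),(.6571,.1547),(.6550,.0774)]
st=[(.6576,.2351),(.6559,.1576),(.6543,.0802)]
ang=np.arange(-60,76,5)
for n,c,S in (("scene",a,sc),("top",b,st)):
    g=cv2.cvtColor(c["color"],cv2.COLOR_RGB2GRAY).astype(np.float32)
    for i,s in enumerate(S):
        s=np.array(s)+[.001,0]
        for rad in (.019,.022,.025):
            pts=np.array([proj(c,[s[0]+rad*np.cos(np.radians(t)),s[1]+rad*np.sin(np.radians(t)),.0245]) for t in ang],np.float32)
            v=cv2.remap(g,pts[None,:,0],pts[None,:,1],cv2.INTER_CUBIC)[0]
            print(n,i+1,rad,v.round().astype(int))
print(ang)
E
```

```text
scene 1 0.019 [ 67  59  54  58  67  83  97 111 112 105  94  82  66  50  43  45  55  64
  66  66  67  68  69  70  70  69  68  68]
scene 1 0.022 [ 97  94  98 102 106 106 105 104 106 108 111 112 104  91  79  73  78  76
  69  64  65  67  70  71  70  68  68  70]
scene 1 0.025 [103 104 103 102 102 102 102 101 101 101 101 101 105 108 102  98  96  85
  70  65  63  67  69  70  69  67  68  69]
scene 2 0.019 [ 87 107 111 105  99  98 101 107 113 110 100  88  84  81  77  78  77  71
  68  66  66  67  68  69  69  69  68  68]
scene 2 0.022 [105 105 102 103 104 104 103 102 102 104 104 109 115 107  85  76  79  76
  72  67  64  67  69  69  69  69  68  67]
scene 2 0.025 [100 100 100 100 100 100 100 100 101 101 102 107 103  80  54  52  81  95
  87  73  63  66  68  70  69  67  68  68]
scene 3 0.019 [ 72  83  89  95 100 108  97  68  39  29  44  67  85  86  69  54  51  58
  65  67  69  69  69  69  68  66  67  70]
scene 3 0.022 [108 110 109 108 111 120 111  73  44  48  71  90  96  93  91  83  75  72
  70  66  68  69  69  68  67  66  66  70]
scene 3 0.025 [102 100 100 101 103 111 101  60  36  54  86 100 103 1
[... 618 characters left out ...]
117 117 115 111 106 102 103 108 111
 113 115 114 112 109 109 109 109 109 110]
top 2 0.025 [107 108 108 109 109 109 109 109 111 111 111 110 106 100  96  96 100 106
 108 110 111 110 110 109 109 110 110 110]
top 3 0.019 [ 91  97 102 110 114 118 119 120 121 123 126 130 133 136 136 134 131 125
 119 113 109 106 105 106 106 106 106 106]
top 3 0.022 [103 105 107 108 109 109 106 103 102 106 111 114 118 120 121 120 118 115
 112 110 109 109 109 110 109 109 108 109]
top 3 0.025 [108 109 109 109 109 108 105 102 100 102 106 108 112 113 111 111 111 111
 110 110 109 109 110 110 110 110 109 108]
[-60 -55 -50 -45 -40 -35 -30 -25 -20 -15 -10  -5   0   5  10  15  20  25
  30  35  40  45  50  55  60  65  70  75]
```

```bash
python3 -m creep '[[[0,0,0,0,0.08],[0,0,0,0,0.08]]]' >/dev/null;python3 to.py .455 -.1615 .24 80
```

```text
pos [0.4223 0.1796 0.2458] yaw 79.76 j6 -1.09 t 14.65 f [-0.7 -0.2  0.2] w 0.0853
tooly [ 0.0236  0.0086 -0.9997]
twist -0.0042 then shift [-0.3302  0.0058 -0.0914] before-turn shift [-0.3299  0.0036 -0.0927]
```

```bash
python3 -m creep '[[[0,-0.015,0,-0.005,0],[0,-0.03,0,-0.009,0],[0,-0.04,0,-0.011,0],[0,-0.04,0,-0.011,0],[0,-0.04,0,-0.011,0],[0,-0.04,0,-0.011,0],[0,-0.04,0,-0.011,0],[0,-0.035,0,-0.010,0],[0,-0.025,0,-0.006,0],[0,-0.015,0,-0.004,0],[0,-0.008,0,-0.002,0],[0,0,0,0,0]]]' >/dev/null;python3 to.py .455 -.1615 .15 80
```

```text
pos [ 0.4568 -0.1777  0.2508] yaw 80.91 j6 -1.9 t 16.15 f [-0.3 -0.3  1. ] w 0.0858
tooly [ 0.0363  0.0062 -0.9993]
twist 0.016 then shift [0.0156 0.1008 0.0046] before-turn shift [0.0145 0.1008 0.0079]
```

```bash
python3 -m creep '[[[0,0,-0.06,0,0],[0,0,-0.045,0,0],[0,0,-0.03,0,0],[0,0,-0.02,0,0],[0,0,-0.01,0,0],[0,0,-0.005,0,0],[0,0,-0.002,0,0],[0,0,0,0,0]]]' >/dev/null;python3 to.py .455 -.1615 .15 80 |head -2
python3 -m creep '[[[0,0,0.01,0,0],[0,0,0.02,0,0],[0,0,0.03,0,0],[0,0,0.03,0,0],[0,0,0.03,0,0],[0,0,0.02,0,0],[0,0,0.01,0,0],[0,0,0,0,0],[0,0,0,0,0]]]' >/dev/null;python3 to.py .455 -.1615 .15 80 
```

```text
pos [ 0.4498 -0.1739  0.4261] yaw 81.35 j6 -1.9 t 17.15 f [-1.5  0.3  0.3] w 0.0851
tooly [ 0.0319  0.0094 -0.9994]
pos [ 0.4527 -0.1717  0.2654] yaw 81.31 j6 -1.9 t 18.27 f [ 0.5 -0.1 -0.5] w 0.0854
tooly [ 0.0258  0.0123 -0.9996]
twist 0.0228 then shift [ 0.0104  0.1154 -0.0005] before-turn shift [0.0086 0.1155 0.002 ]
```

```bash
python3 -m creep '[[[0,0,0,0,0],[0,0,0,0,0],[0,0,0,0,0],[0,0,0,0,0]]]' >/dev/null;python3 to.py .455 -.1615 .15 80 |head -2
python3 -m creep '[[[0,0,0,0.03,0],[0,0,0,0.03,0],[0,0,0,0,0],[0,0,0,0,0]]]' >/dev/null;python3 to.py .455 -.1615 .15 80 |head -2
python3 -m creep '[[[0,0,0,-0.03,0],[0,0,0,-0.03,0],[0,0,0,0,0],[0,0,0,0,0]]]' >/dev/null;python3 to.py .455 -.1615 .15 80 |head -2
```

```text
pos [ 0.4531 -0.1719  0.2669] yaw 81.31 j6 -1.9 t 18.77 f [-0.5 -0.1  0.4] w 0.0853
tooly [ 0.0284  0.011  -0.9995]
pos [ 0.3931 -0.1628  0.2656] yaw 81.31 j6 -1.95 t 19.27 f [-0.1  0.5  0.2] w 0.0851
tooly [ 0.0298  0.0103 -0.9995]
pos [ 0.456  -0.1724  0.2672] yaw 81.34 j6 -1.9 t 19.77 f [-0.2 -1.4  0.1] w 0.0855
tooly [ 0.0303  0.0101 -0.9995]
```

```bash
U='[[[0,0,-0.05,0,0],[0,0,-0.025,0,0],[0,0,-0.012,0,0],[0,0,-0.006,0,0],[0,0,-0.003,0,0],[0,0,0,0,0],[0,0,0,0,0]]]'
python3 -m creep '[[[0,0,-0.05,0,0],[0,0,-0.025,0,0],[0,0,-0.012,0,0],[0,0,-0.006,0,0],[0,0,-0.003,0,0],[0,0,0,0,0],[0,0,0,0,0]]]' >/dev/null;python3 to.py .455 -.1615 .15 80 |head -2
python3 -m creep '[[[0,0,0.005,0,0],[0,0,0.01,0,0],[0,0,0.02,0,0],[0,0,0.03,0,0],[0,0,0.02,0,0],[0,0,0.01,0,0],[0,0,0.005,0,0],[0,0,0,0,0],[0,0,0,0,0]]]' >/dev/null;python3 to.py .455 -.1615 .15 80 |head -2
```

```text
pos [ 0.4506 -0.1728  0.3628] yaw 81.31 j6 -1.9 t 20.65 f [-0.2 -1.3 -0.1] w 0.085
tooly [ 0.0247  0.0128 -0.9996]
pos [ 0.4527 -0.1711  0.2567] yaw 81.31 j6 -1.9 t 21.77 f [ 0.  -0.2  0.5] w 0.0855
tooly [ 0.0231  0.0136 -0.9996]
```

```bash
python3 -m creep '[[[0,0.02,0,0,0],[0,0.04,0,0,0],[0,0.05,0,0,0],[0,0.05,0,0,0],[0,0.05,0,0,0],[0,0.05,0,0,0],[0,0.04,0,0,0],[0,0.02,0,0,0],[0,0.01,0,0,0],[0,0,0,0,0]]]' >/dev/null;python3 to.py .43 .16 .15 80 |head -2
python3 -m creep '[[[0,0,-0.05,0,0],[0,0,-0.035,0,0],[0,0,-0.025,0,0],[0,0,-0.015,0,0],[0,0,-0.008,0,0],[0,0,-0.004,0,0],[0,0,0,0,0],[0,0,0,0,0]]]' >/dev/null;python3 to.py .455 -.1615 .15 80 |head -2
python3 -m creep '[[[0,0,0.005,0,0],[0,0,0.01,0,0],[0,0,0.02,0,0],[0,0,0.03,0,0],[0,0,0.03,0,0],[0,0,0.02,0,0],[0,0,0.01,0,0],[0,0,0.005,0,0],[0,0,0,0,0],[0,0,0,0,0]]]' >/dev/null;python3 to.py .455 -.1615 .15 80 |head -2
```

```text
pos [0.5065 0.1646 0.2685] yaw 81.22 j6 -1.19 t 23.02 f [-0.7 -0.9 -0.1] w 0.0855
tooly [ 0.0357  0.0128 -0.9993]
pos [0.5009 0.1581 0.4074] yaw 80.94 j6 -1.2 t 24.02 f [ 0.3 -0.1 -0. ] w 0.0852
tooly [ 0.0309  0.0108 -0.9995]
pos [0.504  0.1596 0.2693] yaw 80.97 j6 -1.2 t 25.27 f [0.4 0.2 0.6] w 0.0852
tooly [ 0.0281  0.0102 -0.9996]
```

```bash
python3 -m creep '[[[0,0,0,0,0.1765],[0,0,0,0,0.1765],[0,0,0,0,0.1765],[0,0,0,0,0.1765],[0,0,0,0,0.1765],[0,0,0,0,0.1765],[0,0,0,0,0.1765],[0,0,0,0,0.1765],[0,0,0,0,0.1765]]]' >/dev/null;python3 to.py .455 -.1615 .15 -10
```

```text
pos [0.5059 0.1601 0.2754] yaw -13.0 j6 0.44 t 26.4 f [-0.4  1.4 -0.2] w 0.0855
tooly [ 0.0387  0.0125 -0.9992]
twist -0.0523 then shift [ 0.0058  0.1254 -0.3255] before-turn shift [ 0.0184  0.1193 -0.3273]
```

```bash
python3 -m creep '[[[0,0.002,0.005,-0.02,-0.017],[0,0.002,0.005,-0.03,-0.018],[0,0.002,0.005,-0.03,-0.017],[0,0.003,0,-0.03,0],[0,0.003,0,-0.03,0],[0,0.002,0,-0.03,0],[0,0.002,0,-0.03,0],[0,0,0,-0.03,0],[0,0,0,-0.03,0],[0,0,0,-0.03,0],[0,0,0,-0.02,0],[0,0,0,-0.01,0]]]' >/dev/null;python3 to.py .455 -.1615 .15 -10
```

```text
pos [ 0.4654 -0.1671  0.2621] yaw -10.02 j6 -0.3 t 27.9 f [0.8 0.6 0.4] w 0.0856
tooly [ 0.0549  0.0103 -0.9984]
twist -0.0003 then shift [-0.0112  0.1121  0.0037] before-turn shift [-0.0171  0.1114  0.0015]
```

```bash
python3 -m creep '[[[0,0,0,0.02,0],[0,0,0,0.02,0],[0,0,0,0.02,0],[0,0,0,0.02,0],[0,0,0,0.02,0],[0,0,0,0.02,0],[0,0,0,0.02,0],[0,0,0,0.02,0],[0,0,0,0.02,0],[0,0,0,0.02,0],[0,0,0,0.02,0],[0,0,0,0.02,0]]]' >/dev/null;python3 to.py .455 -.1615 .15 -10|head -2
python3 -m creep '[[[0,0,-0.05,0,0],[0,0,-0.035,0,0],[0,0,-0.025,0,0],[0,0,-0.015,0,0],[0,0,-0.008,0,0],[0,0,-0.004,0,0],[0,0,0,0,0]]]' >/dev/null;python3 to.py .455 -.1615 .15 80 |head -2
python3 -m creep '[[[0,0,-0.05,0,0],[0,0,-0.035,0,0],[0,0,-0.025,0,0],[0,0,-0.015,0,0],[0,0,-0.008,0,0],[0,0,-0.004,0,0],[0,0,0,0,0]]]' >/dev/null;python3 to.py .455 -.1615 .15 80 |head -2
```

```text
pos [0.5093 0.079  0.2716] yaw -9.97 j6 0.23 t 29.4 f [ 0.6  0.3 -0.2] w 0.0853
tooly [ 0.0632  0.0098 -0.998 ]
pos [0.4996 0.0809 0.4121] yaw -9.73 j6 0.23 t 30.27 f [0.4 0.  0.2] w 0.0853
tooly [ 0.0617  0.0105 -0.998 ]
pos [0.4915 0.0792 0.5469] yaw -9.75 j6 0.23 t 31.15 f [ 0.7 -0.5 -0.4] w 0.0851
tooly [ 0.0508  0.0098 -0.9987]
```

```bash
cat > q.py <<'E'
from to import *
s,M=pose(); print(round(s["t"],2),"z",s["tcp_pos"].round(4),"ty",M[:2,1].round(4),"qv",s["qvel"][[1,2,4]].round(3),"j",s["joints"][[1,2,4]].round(4))
E
for i in 1 2 3 4; do python3 -m creep '[[[0,0,0.04,0,0]]]' >/dev/null;python3 q.py; done
for i in 1 2 3 4; do python3 -m creep '[[[0,0,0,0,0]]]' >/dev/null;python3 q.py; done
for i in 1 2 3 ; do python3 -m creep '[[[0,0,-0.02,0,0]]]' >/dev/null;python3 q.py; done
```

```text
31.27 z [0.494  0.0797 0.5078] ty [0.0547 0.0101] qv [ 0.1    0.729 -0.758] j [0.1026 1.4748 1.5089]
31.4 z [0.496  0.0801 0.4662] ty [0.0543 0.0101] qv [ 0.131  0.583 -0.736] j [0.1195 1.5516 1.4156]
31.52 z [0.498  0.0805 0.4244] ty [0.0537 0.01  ] qv [ 0.204  0.556 -0.746] j [0.1443 1.621  1.3221]
31.65 z [0.4998 0.0809 0.3825] ty [0.0529 0.0099] qv [ 0.265  0.492 -0.747] j [0.1769 1.6831 1.2282]
31.77 z [0.4989 0.0808 0.3799] ty [0.047  0.0096] qv [-0.032 -0.06   0.019] j [0.1794 1.6864 1.2283]
31.9 z [0.4992 0.0808 0.3811] ty [0.0482 0.0096] qv [ 0.009  0.016 -0.002] j [0.1786 1.6843 1.2299]
32.02 z [0.4995 0.0808 0.3825] ty [0.05   0.0097] qv [-0.01  -0.019  0.009] j [0.1774 1.6824 1.2312]
32.15 z [0.4998 0.0809 0.3837] ty [0.052  0.0099] qv [-0.007 -0.009  0.006] j [0.1763 1.681  1.2318]
32.27 z [0.4985 0.0807 0.4036] ty [0.0507 0.0098] qv [-0.157 -0.27   0.383] j [0.1597 1.6524 1.2783]
32.4 z [0.4975 0.0805 0.4249] ty [0.0517 0.0099] qv [-0.118 -0.247  0.371] j [0.1438 1.6202 1.3253]
32.52 z [0.4964 0.0803 0.4463] ty [0.0527 0.0099] qv [-0.113 -0.274  0.375] j [0.1297 1.5862 1.3724]
```

```bash

for k in 1 2; do python3 -m creep '[[[0,0,0.06,0,0]]]' >/dev/null;python3 q.py; python3 -m creep '[[[0,0,-0.06,0,0]]]' >/dev/null;python3 q.py; done
for k in 1 2; do for i in 1 2 ; do python3 -m creep '[[[0,0,0.06,0,0]]]' >/dev/null;python3 q.py;done; python3 -m creep '[[[0,0,0,0,0]]]' >/dev/null;python3 q.py; for i in 1 2; do python3 -m creep '[[[0,0,-0.06,0,0]]]' >/dev/null;python3 q.py; done;python3 -m creep '[[[0,0,0,0,0]]]' >/dev/null;python3 q.py; done
```

```text
32.65 z [0.5014 0.081  0.3913] ty [0.0647 0.0108] qv [ 0.407  0.842 -1.136] j [0.1691 1.6715 1.2357]
32.77 z [0.4933 0.08   0.438 ] ty [0.0412 0.0092] qv [-0.461 -1.071  1.142] j [0.1321 1.6026 1.3652]
32.9 z [0.4986 0.0808 0.3937] ty [0.0568 0.0102] qv [ 0.439  0.945 -1.049] j [0.1646 1.6706 1.2489]
33.02 z [0.49   0.0798 0.4369] ty [0.0298 0.0084] qv [-0.449 -1.119  1.093] j [0.1303 1.6071 1.3739]
33.15 z [0.4948 0.0805 0.3937] ty [0.0455 0.0095] qv [ 0.425  0.96  -1.017] j [0.1615 1.6743 1.2599]
33.27 z [0.4977 0.0811 0.3335] ty [0.0482 0.0097] qv [ 0.433  0.553 -1.1  ] j [0.2185 1.7545 1.1198]
33.4 z [0.4968 0.081  0.3316] ty [0.0429 0.0093] qv [-0.06  -0.087  0.04 ] j [0.2207 1.7567 1.1208]
33.52 z [0.4936 0.0804 0.3915] ty [0.0373 0.009 ] qv [-0.509 -0.711  1.152] j [0.1637 1.6767 1.2633]
33.65 z [0.491  0.0798 0.4559] ty [0.0392 0.0091] qv [-0.325 -0.793  1.133] j [0.1195 1.5751 1.4073]
33.77 z [0.4915 0.0798 0.4634] ty [0.0501 0.0098] qv [0.019 0.05  0.001] j [0.113  1.5654 1.4125]
33.9 z [0.4958 0.0805 0.4086] ty [0.0616 0.0106] qv [ 0.319  0.804 -1.096] j [0.1469 1.6557 1.2768]
34.02 z [0.4999 0.0812 0.3498] ty [0.0659 0.0108] qv [ 0.427  0.602 -1.092] j [0.2005 1.7359 1.1387]
34.15 z [0.499  0.0811 0.3486] ty [0.061  0.0105] qv [-0.066 -0.104  0.045] j [0.2019 1.7372 1.1409]
34.27 z [0.4949 0.0804 0.4092] ty [0.0561 0.0101] qv [-0.493 -0.732  1.158] j [0.1467 1.6544 1.2839]
34.4 z [0.4909 0.0798 0.4744] ty [0.0585 0.0103] qv [-0.307 -0.819  1.138] j [0.1045 1.5496 1.4284]
34.52 z [0.491  0.0798 0.4825] ty [0.0699 0.011 ] qv [0.013 0.042 0.009] j [0.0975 1.539  1.4346]
```

```bash

python3 -m creep '[[[0,0,0.06,0,0],[0,0,-0.06,0,0],[0,0,0.06,0,0],[0,0,-0.06,0,0],[0,0,0.06,0,0],[0,0,-0.06,0,0],[0,0,0.06,0,0],[0,0,-0.06,0,0],[0,0,0.06,0,0],[0,0,-0.06,0,0],[0,0,0.06,0,0],[0,0,0,0,0]]]' >/dev/null;python3 q.py
```

```text
36.02 z [0.472  0.0789 0.4309] ty [0.015  0.0075] qv [-0.093 -0.246  0.064] j [0.1034 1.6517 1.371 ]
```

```bash

python3 -m creep '[[[0,0,-0.06,0,0],[0,0,0.06,0,0],[0,0,-0.06,0,0],[0,0,0.06,0,0],[0,0,-0.06,0,0],[0,0,0.06,0,0],[0,0,0.06,0,0],[0,0,0.03,0,0]]]' >/dev/null;python3 q.py; python3 to.py .455 -.1615 .25 -10
```

```text
37.02 z [0.4696 0.0793 0.3582] ty [0.0208 0.0079] qv [ 0.186  0.276 -0.534] j [0.1509 1.774  1.1954]
pos [0.4696 0.0793 0.3582] yaw -9.7 j6 0.23 t 37.02 f [ 1.4  0.  -0.5] w 0.0853
tooly [ 0.0208  0.0079 -0.9998]
twist 0.0052 then shift [ 0.0274  0.1082 -0.2397] before-turn shift [ 0.0241  0.106  -0.2411]
```

```bash

python3 -m creep '[[[0,0,0,0,0],[0,0,0.06,0,0],[0,0,-0.06,0,0],[0,0,0.06,0,0],[0,0,-0.06,0,0],[0,0,0.06,0,0],[0,0,-0.06,0,0],[0,0,0.06,0,0],[0,0,-0.06,0,0],[0,0,0.06,0,0],[0,0,0,0,0]]]' >/dev/null;python3 q.py; python3 to.py .455 -.1615 .25 -10
```

```text
38.4 z [0.4818 0.0805 0.3096] ty [0.038  0.0092] qv [-0.12  -0.196  0.081] j [0.2186 1.8171 1.0674]
pos [0.4818 0.0805 0.3096] yaw -9.71 j6 0.23 t 38.4 f [1.3 0.3 1.1] w 0.0851
tooly [ 0.038   0.0092 -0.9992]
twist 0.0051 then shift [ 0.0156  0.0596 -0.243 ] before-turn shift [ 0.0122  0.0563 -0.244 ]
```

```bash

python3 -m creep '[[[0,0,-0.06,0,0],[0,0,-0.06,0,0],[0,0,-0.06,0,0],[0,0,0.06,0,0],[0,0,-0.06,0,0],[0,0,0.06,0,0],[0,0,-0.06,0,0],[0,0,0.06,0,0],[0,0,-0.06,0,0],[0,0,0.06,0,0],[0,0,-0.06,0,0],[0,0,0.06,0,0]]]' >/dev/null;python3 q.py
python3 -m creep '[[[0,0,-0.06,0,0],[0,0,0.06,0,0],[0,0,-0.06,0,0],[0,0,0.06,0,0],[0,0,-0.06,0,0],[0,0,0.06,0,0],[0,0,0,0,0]]]' >/dev/null;python3 q.py
python3 to.py .455 -.1615 .25 -10
```

```text
39.9 z [0.4598 0.0783 0.4536] ty [0.0322 0.0089] qv [ 0.274  1.144 -0.972] j [0.0604 1.6456 1.4029]
40.77 z [0.4406 0.0771 0.4549] ty [-0.0123  0.006 ] qv [-0.096 -0.309  0.075] j [0.038  1.666  1.4495]
pos [0.4406 0.0771 0.4549] yaw -9.66 j6 0.23 t 40.77 f [ 1.6 -0.5  1.4] w 0.0855
tooly [-0.0123  0.006  -0.9999]
twist 0.0059 then shift [ 0.0556  0.2049 -0.2324] before-turn shift [ 0.0569  0.2033 -0.2335]
```

```bash

python3 -m creep '[[[0,0.01,0.03,-0.04,0],[0,0.014,0.035,-0.045,0],[0,0.014,0.035,-0.045,0],[0,0.014,0.04,-0.045,0],[0,0.004,0.04,-0.045,0],[0,0,0.025,-0.015,0],[0,0,0,0,0]]]' >/dev/null;python3 q.py
python3 to.py .455 -.1615 .1 -10
```

```text
41.65 z [ 0.4756 -0.176   0.2814] ty [ 0.0425 -0.0078] qv [-0.04  -0.078  0.039] j [0.2851 1.8056 1.0092]
pos [ 0.4756 -0.176   0.2814] yaw -9.54 j6 -0.29 t 41.65 f [-0.7  0.3  0.6] w 0.0855
tooly [ 0.0425 -0.0078 -0.9991]
twist 0.0081 then shift [-0.0228  0.1814  0.0107] before-turn shift [-0.0306  0.1802  0.011 ]
```

```bash

for k in 1 2 3; do python3 -m creep '[[[0,-0.05,0,0.01,0]]]' >/dev/null;python3 q.py; python3 -m creep '[[[0,0.05,0,-0.01,0]]]' >/dev/null;python3 q.py; done;python3 -m creep '[[[0,0,0,0,0]]]' >/dev/null;python3 q.py
```

```text
41.77 z [ 0.4311 -0.159   0.2831] ty [ 0.0487 -0.0108] qv [-0.775  1.02  -0.24 ] j [0.1944 1.921  0.9778]
41.9 z [ 0.4722 -0.1731  0.2859] ty [ 0.04   -0.0064] qv [ 0.788 -1.434  0.283] j [0.273  1.8097 1.0201]
42.02 z [ 0.4321 -0.1578  0.2878] ty [ 0.0487 -0.0105] qv [-0.946  1.328 -0.184] j [0.1892 1.9143 0.9898]
42.15 z [ 0.4694 -0.1698  0.287 ] ty [ 0.0306 -0.0016] qv [ 0.861 -1.637  0.259] j [0.2684 1.8127 1.0322]
42.27 z [ 0.4305 -0.1551  0.2895] ty [ 0.0398 -0.0059] qv [-0.963  1.414 -0.15 ] j [0.1859 1.9135 1.0038]
42.4 z [ 0.4663 -0.1663  0.2866] ty [0.0177 0.0047] qv [ 0.88  -1.691  0.241] j [0.2663 1.8163 1.045 ]
42.52 z [ 0.4698 -0.1669  0.2909] ty [0.0243 0.0017] qv [-0.112  0.265  0.074] j [0.2648 1.8067 1.0489]
```

```bash

python3 -m creep '[[[0,-0.008,0.04,0.002,0],[0,-0.008,0.045,0.002,0],[0,0,0.04,0.002,0],[0,0,0,0,0]]]' >/dev/null;python3 q.py
python3 -m creep '[[[0,-0.05,0,0.01,0],[0,0.05,0,-0.01,0],[0,-0.05,0,0.01,0],[0,0.05,0,-0.01,0],[0,-0.05,0,0.01,0],[0,0.05,0,-0.01,0],[0,-0.05,0,0.01,0],[0,0.05,0,-0.01,0],[0,-0.05,0,0.01,0],[0,0.05,0,-0.01,0],[0,0,0,0,0]]]' >/dev/null;python3 q.py
python3 to.py .455 -.1615 .1 -10
```

```text
43.02 z [ 0.4681 -0.159   0.1774] ty [ 0.0457 -0.0075] qv [-0.07  -0.066  0.043] j [0.4183 1.9242 0.7545]
44.4 z [ 0.4612 -0.1505  0.1909] ty [-0.005   0.0152] qv [-0.08   0.323  0.078] j [0.3972 1.9124 0.8427]
pos [ 0.4612 -0.1505  0.1909] yaw -8.7 j6 -0.27 t 44.4 f [-0.4 -0.4 -0.6] w 0.0853
tooly [-0.005   0.0152 -0.9999]
twist 0.0227 then shift [-0.0042  0.0909 -0.0119] before-turn shift [-0.0038  0.0907 -0.0131]
```

```bash

python3 -m creep '[[[0,-0.003,0.03,-0.006,0],[0,-0.003,0.04,-0.006,0.01],[0,0,0.025,0,0]]]' >/dev/null;python3 q.py
python3 to.py .455 -.1615 .092 -10
python3 - <<'E'
from h import *
a=cam("scene"); gcrop(a,270,255,80,70,10,"s16.png",5)
E
```

```text
44.77 z [ 0.461  -0.1628  0.1055] ty [0.013  0.0071] qv [ 0.344 -0.008 -0.413] j [0.5533 1.9485 0.6311]
pos [ 0.461  -0.1628  0.1055] yaw -9.19 j6 -0.3 t 44.77 f [ 0.5 -0.4  0.8] w 0.0853
tooly [ 0.013   0.0071 -0.9999]
twist 0.0141 then shift [-0.0062  0.0135  0.0002] before-turn shift [-0.0063  0.0134  0.0002]
```

View pics/s16.png

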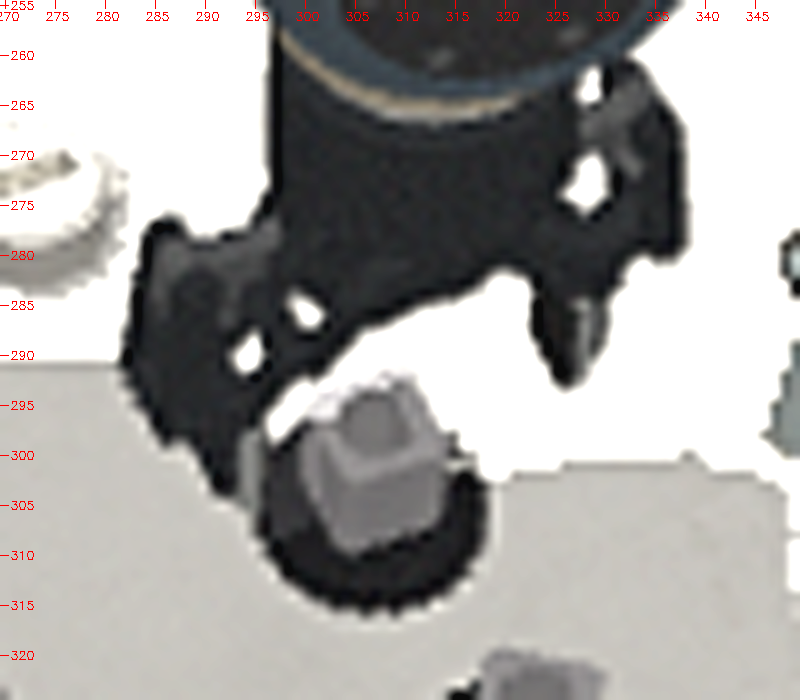

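```bash

python3 -m creep '[[[0,-0.006,0.011,0,0.014],[0.6,0,0,0,0],[1,0,0,0,0],[1,0,0,0,0],[1,0,0,0,0]]]' 30;python3 q.py
python3 to.py .455 -.1615 .092 -10
```

```text
t: 45.45
tcp_pos: [0.4584, -0.1626, 0.0985]
ee_rot: [0.706, -0.702, 0.055, -0.068]
ft_force: [0.4, 1.2, -1.1]
gripper_width: 0.0294
45.45 z [ 0.4584 -0.1626  0.0985] ty [0.0199 0.0039] qv [-0.006  0.    -0.001] j [0.5625 1.9599 0.603 ]
pos [ 0.4584 -0.1626  0.0985] yaw -9.99 j6 -0.28 t 45.45 f [ 0.4  1.2 -1.1] w 0.0294
tooly [ 0.0199  0.0039 -0.9998]
twist 0.0002 then shift [-0.0036  0.0065  0.0005] before-turn shift [-0.0037  0.0065  0.0004]
```

```bash

python3 -m creep '[[[0.3,0,0,0,0],[0,0,0,0,0],[0,0,0.001,0,-0.1745],[0,0,0.001,0,-0.1745],[0,0,0.001,0,-0.1745],[0,0,0.001,0,-0.1745],[0,0,0.001,0,-0.1745],[0,0,0.001,0,-0.1745],[0,0,0.001,0,-0.1745],[0,0,0.001,0,-0.1745],[0,0,0.001,0,-0.1745],[0,0,0.002,0,0]]]' >/dev/null;python3 q.py
python3 to.py .4595 -.162 .092 80
```

```text
46.95 z [ 0.4587 -0.1626  0.0868] ty [0.0192 0.0043] qv [ 0.036  0.002 -0.035] j [0.5865 1.9606 0.579 ]
pos [ 0.4587 -0.1626  0.0868] yaw 82.84 j6 -1.91 t 46.95 f [ 0.1 -0.9 -0.7] w 0.0854
tooly [ 0.0192  0.0043 -0.9998]
twist 0.0495 then shift [ 0.0007 -0.0052 -0.0007] before-turn shift [ 0.0007 -0.0052 -0.0008]
```

```bash

python3 -m creep '[[[0,0,-0.003,0,0.05],[0.6,0,0,0,0],[1,0,0,0,0],[1,0,0,0,0],[1,0,0,0,0]]]' 40;python3 q.py
python3 to.py .4595 -.162 .092 80
```

```text
t: 47.58
tcp_pos: [0.4585, -0.1625, 0.0894]
ee_rot: [-0.541, 0.547, 0.458, -0.445]
ft_force: [-1.3, 1.5, 5.8]
gripper_width: 0.0293
47.58 z [ 0.4585 -0.1625  0.0894] ty [0.0187 0.0047] qv [ 0.    -0.001  0.   ] j [0.5811 1.9604 0.5852]
pos [ 0.4585 -0.1625  0.0894] yaw 79.35 j6 -1.84 t 47.58 f [-1.3  1.5  5.8] w 0.0293
tooly [ 0.0187  0.0047 -0.9998]
twist -0.0113 then shift [ 0.0007 -0.0026 -0.0009] before-turn shift [ 0.0007 -0.0026 -0.0009]
```

```bash
cat > held.py <<'E'
from to import *
import sys,json
def save(px,py,lz=0.0):
    s,M=pose(); o=M.T@(np.array([px,py,lz])-s["tcp_pos"]); a=M.T@np.array([0,0,1.])
    json.dump([o.tolist(),a.tolist()],open("held.json","w"))
def where():
    s,M=pose(); o,a=json.load(open("held.json")); b=s["tcp_pos"]+M@np.array(o); ax=M@np.array(a)
    yaw=np.degrees(np.arctan2(M[1,0],M[0,0]))-90
    return s,M,b,ax,yaw
def goto(gx,gy,gz,gyaw):
    s,M,b,ax,yaw=where()
    print("t",round(s["t"],2),"bottom",b.round(4),"axis",ax[:2].round(4),"pyaw",yaw.round(2),"f",s["ft_force"].round(1),"w",round(s["gripper_width"],4),"ty",M[:2,1].round(4),"tcp",s["tcp_pos"].round(4),"j6",s["joints"][5].round(2))
    A=np.radians(yaw+90)
    print(" twist",np.radians(yaw-gyaw).round(4)," shift now",(M.T@(np.array([gx,gy,gz])-b)).round(4))
if __name__=="__main__": goto(*[float(v) for v in sys.argv[1:5]])
E
python3 - <<'E'
from held import *
save(.4596,-.1622)
E
python3 -m creep '[[[1,0,-0.03,0,0],[1,0,-0.045,0,0],[1,0,-0.045,0,0],[1,0,-0.02,0,0]]]'; python3 held.py .656 .2323 .12 34
```

```text
t: 48.08
tcp_pos: [0.4549, -0.1628, 0.2314]
ee_rot: [-0.543, 0.546, 0.457, -0.446]
ft_force: [0.5, 0.6, -1.5]
gripper_width: 0.0296
t 48.08 bottom [ 0.4556 -0.1623  0.142 ] axis [ 0.0046 -0.002 ] pyaw -10.68 f [ 0.5  0.6 -1.5] w 0.0296 ty [0.0142 0.0066] tcp [ 0.4549 -0.1628  0.2314] j6 -1.84
 twist -0.7799  shift now [ 0.4247  0.0274 -0.1235]
```

```bash
python3 -m creep '[[[1,0.03,0,-0.009,0],[1,0.05,0,-0.0145,0],[1,0.05,0,-0.0145,0],[1,0.05,0,-0.0145,0],[1,0.05,0,-0.0145,0],[1,0.05,0,-0.0145,0],[1,0.05,0,-0.0145,0],[1,0.05,0,-0.0145,0],[1,0.035,0,-0.01,0]]]'>/dev/null; python3 held.py .656 .2323 .12 34
python3 -m creep '[[[1,0,0,0,-0.1565],[1,0,0,0,-0.1565],[1,0,0,0,-0.1565],[1,0,0,0,-0.1565],[1,0,0,0,-0.1565]]]'>/dev/null; python3 held.py .656 .2323 .12 34
```

```text
t 49.2 bottom [0.6566 0.2327 0.1472] axis [0.0035 0.0005] pyaw -11.01 f [ 0.  -0.  -0.6] w 0.0294 ty [0.0153 0.004 ] tcp [0.6558 0.2324 0.2367] j6 -1.1
 twist -0.7856  shift now [-0.0007  0.0272  0.0009]
t 49.83 bottom [0.6558 0.2352 0.1432] axis [-0.0008  0.0139] pyaw 35.35 f [-0.6  0.  -1.7] w 0.0295 ty [0.0105 0.0028] tcp [0.6552 0.2354 0.2327] j6 -1.91
 twist 0.0236  shift now [-0.0024  0.0232  0.0017]
```

```bash
python3 -m creep '[[[1,0,0.02,0,0.012],[1,0,0.015,0,0.012]]]'>/dev/null; python3 held.py .656 .2323 .12 34
python3 - <<'E'
from h import *
a=avg("scene",2); np.save("a3.npy",[a],allow_pickle=True); gcrop(a,250,135,80,70,10,"s17.png",5)
E
```

```text
t 50.08 bottom [0.656  0.2352 0.106 ] axis [-0.0003  0.0136] pyaw 33.64 f [-0.5 -0.7 -0.6] w 0.0293 ty [0.0105 0.0028] tcp [0.6554 0.2355 0.1954] j6 -1.88
 twist -0.0063  shift now [-0.0025 -0.014   0.0015]
```

View pics/s17.png

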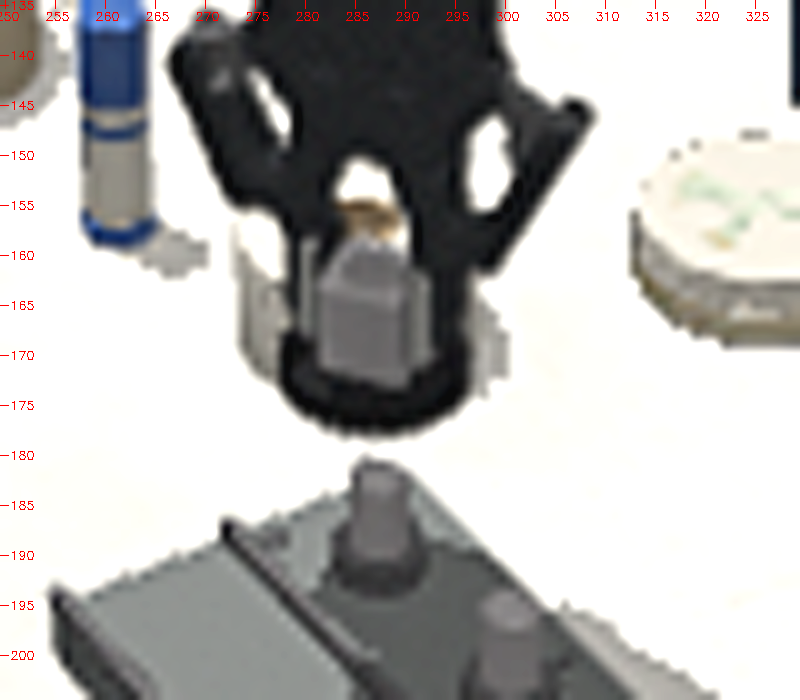

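```bash
python3 - <<'E'
from held import *
a,=np.load("a3.npy",allow_pickle=True)
s,M,b,ax,yaw=where()
g=cv2.cvtColor(a["color"],cv2.COLOR_RGB2GRAY).astype(np.float32)
def sil(b):
    P=[]
    for z in (0,.012):
        for t in np.linspace(0,2*np.pi,181):
            P.append(proj(a,b+np.array([.031*np.cos(t)+z*ax[0],.031*np.sin(t)+z*ax[1],z])))
    return np.array(P)
P=sil(b); print("pred u range",P[:,0].min(),P[:,0].max(),"vmax",P[:,1].max(), "bottom z0 vmax",P[:181,1].max())
# observed: subpixel edges
for v in range(169,175):
    row=g[v]; 
    L=[u+ (row[u]-110)/(row[u]-row[u+1]) for u in range(272,285) if row[u]>=110>row[u+1]]
    R=[u+ (110-row[u])/(row[u+1]-row[u]) for u in range(290,305) if row[u]<110<=row[u+1]]
    print(v,L,R)
for u in range(283,292):
    col=g[:,u]; print(u,[v+(110-col[v])/(col[v+1]-col[v]) for v in range(172,182) if col[v]<110<=col[v+1]])
E
```

```text
pred u range 276.79698875061376 296.393250898529 vmax 178.1869389096961 bottom z0 vmax 178.1869389096961
169 [np.float32(273.68042)] [np.float32(297.4762)]
170 [np.float32(274.25)] [np.float32(297.54166)]
171 [np.float32(274.72916)] [np.float32(297.37143)]
172 [np.float32(275.74545)] [np.float32(297.42426)]
173 [np.float32(277.13794)] [np.float32(297.125)]
174 [np.float32(277.73758)] [np.float32(296.64044)]
283 [np.float32(177.59804)]
284 [np.float32(178.19048)]
285 [np.float32(178.06035)]
286 [np.float32(178.3)]
287 [np.float32(178.29474)]
288 [np.float32(178.28906)]
289 [np.float32(178.2705)]
290 [np.float32(177.92857)]
291 [np.float32(177.82178)]
```

```bash
python3 - <<'E'
from h import *
a,b=np.load("cams.npy",allow_pickle=True)
g=cv2.cvtColor(a["color"],cv2.COLOR_RGB2GRAY).astype(np.float32)
for i,(u0,v0,x,y) in enumerate([(287,182,.6579,.2325),(301,195,.6581,.1549),(315,210,.6560,.0770)]):
    print(i+1)
    for v in range(v0+1,v0+12): print(v,g[v,u0-9:u0+11].astype(int))
    for z,rad in ((.066,.01),(.036,.01),(.036,.016),(.024,.016)):
        P=np.array([proj(a,[x+rad*np.cos(t),y+rad*np.sin(t),z]) for t in np.linspace(0,2*np.pi,181)])
        print("  z",z,rad,"u",P[:,0].min().round(2),P[:,0].max().round(2),"v",P[:,1].min().round(2),P[:,1].max().round(2))
E
```

```text
1
183 [176 176 177 180 179 186 183  82 125 136 136 118  66  80 142 181 179 176
 176 175]
184 [178 182 183 179 119 134  77  52  69  72  84  62  52  91  90 143 183 179
 176 176]
185 [184 180 130  85  81  87  89  57  57  58  58  57  58  94  88  89 144 184
 180 177]
186 [133  77  82  87  90  93  91  61  61  62  61  58  55  71  94  86  89 144
 184 181]
187 [ 84  89  90  91  93  83  47  62  62  64  63  59  56  66  95  92  85  88
 144 184]
188 [ 56  94  93  92  92  72  66  63  62  62  62  61  60  68  81  94  90  85
  90 144]
189 [58 95 93 93 93 71 69 64 61 64 64 63 56 33 54 97 92 90 86 88]
190 [96 94 91 93 92 50 70 70 65 66 64 62 40 35 51 99 93 92 90 86]
191 [78 94 93 94 91 38 40 68 73 70 35 36 38 28 40 97 94 91 91 90]
192 [76 95 94 93 93 60 19 20 24 36 38 25 26 23 40 54 96 92 91 91]
193 [72 78 94 93 95 94 29 28 22 23 23 27 24 28 52 60 96 91 91 91]
  z 0.066 0.01 u 284.38 290.55 v 179.76 183.7
  z 0.036 0.01 u 284.28 290.37 v 186.81 190.76
  z 0.036 0.016 u 282.46 292.19 v 185.63 191.96
  z 0.024 0.016 u 282.43 292.11 v 188.4 194.73
2
196 [ 92  92  92  91  91  92 103 134 140 141 139 122  83
[... 1387 characters left out ...]
7  61  62  62  62  61  66  83  94  92  87  89
 141 178]
216 [ 91  92  93  92  71  68  64  61  62  63  63  58  39  72  88  94  92  88
  85 115]
217 [92 91 94 93 55 71 65 62 63 63 66 59 37 71 70 80 77 77 90 86]
218 [92 91 94 93 34 69 67 56 63 64 64 48 35 33 20 37 30 44 93 88]
219 [ 93  92  95  94  19  42  69  70  42  44  42  38  35  28  55 104  99  95
  93  91]
220 [ 93  93  94  94  44  17  22  41  55  64  52  49  23  26  52 100  94  92
  92  92]
221 [77 94 94 93 76 26 21 24 24 24 24 24 28 39 57 98 92 92 93 92]
  z 0.066 0.01 u 312.1 318.71 v 207.23 211.73
  z 0.036 0.01 u 311.59 318.1 v 214.34 218.85
  z 0.036 0.016 u 309.63 320.05 v 213.01 220.22
  z 0.024 0.016 u 309.44 319.8 v 215.8 223.01
```

```bash
python3 held.py .657 .2337 .07 34; python3 -m creep '[[[1,-0.001,0.015,0.001,0],[1,-0.001,0.01,0,0],[1,0,0.008,0,0]]]'>/dev/null; python3 held.py .657 .2337 .07 34
```

```text
t 50.17 bottom [0.6555 0.2351 0.1053] axis [0.0017 0.0142] pyaw 33.72 f [-0.7  0.1 -2.1] w 0.0292 ty [0.0084 0.0022] tcp [0.655  0.2354 0.1947] j6 -1.88
 twist -0.0048  shift now [-0.0019  0.0353 -0.0002]
t 50.55 bottom [0.6564 0.2328 0.0705] axis [0.0009 0.0139] pyaw 33.59 f [ 0.5  0.3 -1.5] w 0.0297 ty [0.0093 0.0024] tcp [0.6559 0.2331 0.1599] j6 -1.88
 twist -0.0072  shift now [ 0.0004  0.0005 -0.001 ]
```

```bash
python3 -m creep '[[[1,0.0005,0.003,-0.0008,-0.007],[1,0,0.003,0,0],[1,0,0.003,0,0]]]'>/dev/null; python3 held.py .657 .2337 .036 34;  python3 -m creep '[[[1,0,0.004,0,0]]]'>/dev/null; python3 held.py .657 .2337 .036 34
```

```text
t 50.92 bottom [0.6583 0.2343 0.0632] axis [-0.0028  0.0129] pyaw 34.01 f [2.  1.9 6.2] w 0.0294 ty [0.0128 0.0036] tcp [0.6575 0.2344 0.1526] j6 -1.89
 twist 0.0002  shift now [0.0004 0.0271 0.0018]
t 51.05 bottom [0.659  0.2347 0.06  ] axis [-0.0047  0.012 ] pyaw 34.01 f [-1.2  1.5 -0. ] w 0.0293 ty [0.0148 0.0045] tcp [0.658  0.2348 0.1494] j6 -1.89
 twist 0.0002  shift now [0.0004 0.0239 0.0026]
```

```bash
python3 -m creep '[[[1,0,0.005,0.001,0],[1,0,0.005,0.0005,0]]]'>/dev/null; python3 held.py .657 .2337 .036 34;  python3 -m creep '[[[1,0,0.005,0.0005,0],[1,0,0.005,0,0]]]'>/dev/null; python3 held.py .657 .2337 .036 34
```

```text
t 51.3 bottom [0.6589 0.2348 0.0504] axis [-0.008   0.0104] pyaw 34.02 f [2.  2.7 1.4] w 0.0294 ty [0.018  0.0061] tcp [0.6577 0.2348 0.1398] j6 -1.89
 twist 0.0003  shift now [0.0002 0.0143 0.0025]
t 51.55 bottom [0.659  0.2348 0.0399] axis [-0.0089  0.01  ] pyaw 34.02 f [0.9 2.3 2.6] w 0.0295 ty [0.0189 0.0065] tcp [0.6577 0.2347 0.1293] j6 -1.89
 twist 0.0004  shift now [0.0002 0.0038 0.0024]
```

Going in with low force. Push home.

```bash
python3 -m creep '[[[1,0,0.004,0,0],[1,0,0.003,0,0],[1,0,0.002,0,0]]]'>/dev/null; python3 held.py .657 .2337 .036 34
python3 - <<'E'
from h import *
a=cam("scene"); gcrop(a,250,135,80,70,10,"s18.png",5)
E
```

```text
t 51.92 bottom [0.6593 0.2347 0.0358] axis [-0.0084  0.0102] pyaw 34.01 f [-7.3 -0.3 17.9] w 0.0294 ty [0.0185 0.0063] tcp [0.658  0.2346 0.1253] j6 -1.89
 twist 0.0002  shift now [ 0.0005 -0.0002  0.0025]
```

View pics/s18.png

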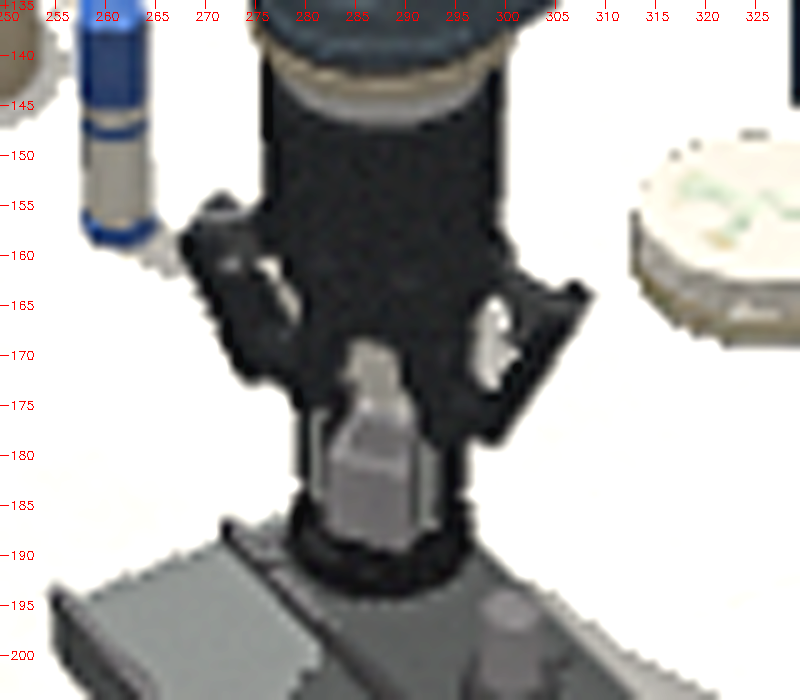

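```bash
python3 -m creep '[[[0.6,0,-0.0005,0,0],[0.5,0,-0.0005,0,0],[0.5,0,-0.02,0,0],[0.5,0,-0.04,0,0],[0,0,-0.05,0,0],[0,0,-0.03,0,0]]]'; python3 q.py
python3 - <<'E'
from h import *
a=cam("scene"); gcrop(a,250,135,80,70,10,"s19.png",5)
E
```

```text
t: 52.72
tcp_pos: [0.654, 0.2324, 0.2694]
ee_rot: [-0.329, 0.335, 0.627, -0.622]
ft_force: [-0.1, 0.1, -0.1]
gripper_width: 0.0771
52.73 z [0.654  0.2324 0.2694] ty [0.0101 0.0023] qv [-0.226 -0.19   0.453] j [0.6438 1.273  1.2143]
```

View pics/s19.png

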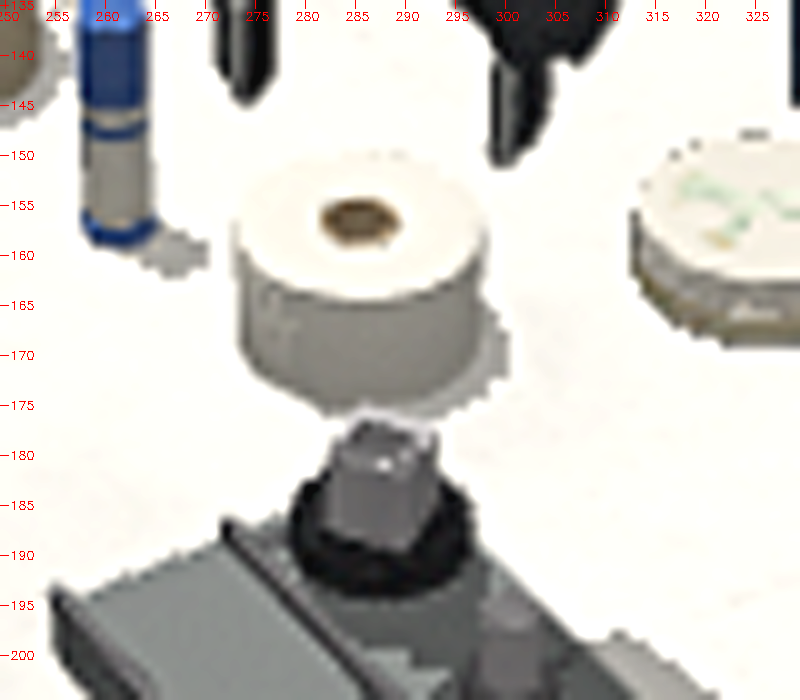

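```bash
python3 - <<'E'
from pul import *
a=avg("scene",2);b=avg("top",1)
np.save("cams4.npy",[a,b],allow_pickle=True)
for s,t in (((323,331),(399,240)),((358,364),(438,236))):
    p,A=disc(a,*s,15);q,B=disc(b,*t,15)
    print(p.round(2),round(A),q.round(2),round(B),"z6 scene",atz(a,p,.006).round(4),"top",atz(b,q,.006).round(4))
crop(a,180,150,220,240,2.5,"s20.png")
E
python3 -m creep '[[[0,-0.0256,0,0.0407,0.1255],[0,-0.0305,0,0.0372,0.1255],[0,-0.0349,0,0.033,0.1255],[0,-0.0388,0,0.0284,0.1255],[0,-0.0421,0,0.0233,0.1255],[0,-0.0447,0,0.0179,0.1255],[0,-0.0465,0,0.0121,0.1255],[0,-0.0477,0,0.0062,0.1255],[0,-0.0481,0,0,0.1255],[0,-0.0477,0,-0.0059,0.1255],[0,-0.0466,0,-0.0118,0.1255],[0,0,0,0,0]]]'>/dev/null; python3 to.py .441 -.252 .18 45
```

```text
[322.38 334.13] 452 [398.18 240.84] 300 z6 scene [ 0.4409 -0.2521  0.006 ] top [ 0.4397 -0.248   0.006 ]
[357.09 366.62] 532 [436.99 236.24] 304 z6 scene [ 0.4574 -0.3665  0.006 ] top [ 0.4565 -0.3626  0.006 ]
pos [ 0.4177 -0.261   0.2525] yaw 42.31 j6 -1.39 t 54.42 f [1.5 0.1 0.2] w 0.0854
tooly [-0.0167  0.0062 -0.9998]
twist -0.047 then shift [ 0.0229  0.0725 -0.0101] before-turn shift [ 0.0239  0.0721 -0.0102]
```

View pics/s20.png

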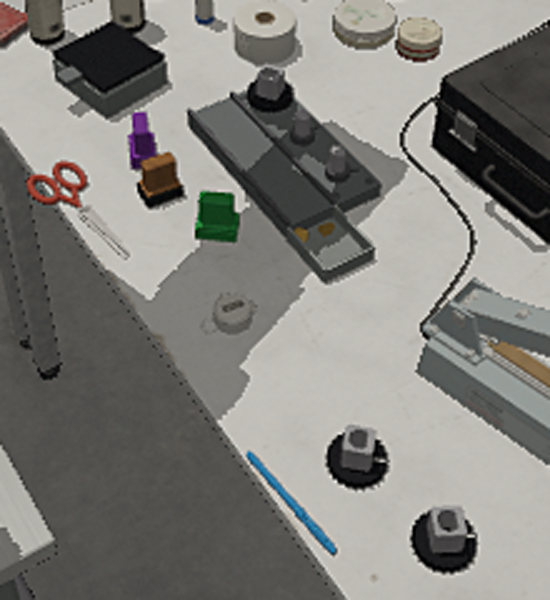

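```bash
python3 -m creep '[[[0,0.008,0.03,-0.003,-0.024],[0,0.008,0.045,-0.004,-0.023],[0,0.007,0.045,-0.003,0],[0,0,0.025,0,0]]]'>/dev/null; python3 to.py .441 -.252 .09 45
```

```text
pos [ 0.4394 -0.2487  0.1023] yaw 45.33 j6 -1.39 t 54.92 f [0.3 0.3 0.1] w 0.0855
tooly [-0.0176  0.0072 -0.9998]
twist 0.0058 then shift [-0.0012  0.0123 -0.0034] before-turn shift [-0.0012  0.0123 -0.0036]
```

```bash
python3 -m creep '[[[0,-0.001,0.01,-0.0045,0],[0.6,0,0,0,0],[1,0,0,0,0],[1,0,0,0,0],[1,0,0,0,0]]]' 30 >/dev/null; python3 to.py .441 -.252 .09 45
```

```text
pos [ 0.4423 -0.2513  0.0923] yaw 45.5 j6 -1.4 t 55.55 f [-0.7 -0.6 -1.5] w 0.0295
tooly [-0.0186  0.0082 -0.9998]
twist 0.0086 then shift [-0.0014  0.0023  0.0004] before-turn shift [-0.0014  0.0023  0.0004]
```

```bash
python3 -m creep '[[[0.3,0,-0.002,0,0],[0,0,-0.002,0,0],[0,0,0,0,0.1755],[0,0,0,0,0.1755],[0,0,0,0,0.1755],[0,0,0,0,0.1755],[0,0,0,0,0.1755],[0,0,0,0,0.1755],[0,0,0,0,0.1755],[0,0,0,0,0.1755],[0,0,0,0,0.1755],[0,0,0,0,0]]]' >/dev/null; python3 to.py .441 -.252 .09 -45
```

```text
pos [ 0.4426 -0.2519  0.0988] yaw -47.9 j6 0.23 t 57.05 f [ 0.6  0.4 -0.3] w 0.0854
tooly [-0.0169  0.0069 -0.9998]
twist -0.0505 then shift [-0.001   0.0088 -0.0012] before-turn shift [-0.0008  0.0088 -0.0012]
```

```bash
python3 -m creep '[[[0,0,0.008,0,-0.05],[0.6,0,0.001,0,0],[1,0,0,0,0],[1,0,0,0,0],[1,0,0,0,0]]]' 40 >/dev/null; python3 to.py .441 -.252 .09 -45
```

```text
pos [ 0.4427 -0.2521  0.0906] yaw -44.41 j6 0.17 t 57.67 f [ 0.4 -0.1  2. ] w 0.0291
tooly [-0.0161  0.0062 -0.9999]
twist 0.0103 then shift [-0.0012  0.0006 -0.0012] before-turn shift [-0.0012  0.0006 -0.0011]
```

```bash
sed -i 's/def save(px,py,lz=0.0):/def save(px,py,yo,lz=0.0):/; s/json.dump(\[o.tolist(),a.tolist()\]/json.dump([o.tolist(),a.tolist(),yo]/; s/o,a=json.load/o,a,yo=json.load/; s/M\[0,0\]))-90/M[0,0]))+yo/' held.py
python3 - <<'E'
from held import *
save(.4419,-.2516,0.)
E
python3 -m creep '[[[1,0,-0.03,0,0],[1,0,-0.045,0,0],[1,0,-0.045,0,0],[1,0,-0.015,0,0]]]' >/dev/null; python3 held.py .656 .0785 .12 -20
```

```text
t 58.17 bottom [ 0.4432 -0.2519  0.1376] axis [ 0.0028 -0.002 ] pyaw -44.37 f [ 0.2 -0.1 -0.3] w 0.0294 ty [-0.0189  0.0082] tcp [ 0.4443 -0.2525  0.2282] j6 0.17
 twist -0.4254  shift now [-0.0786  0.0163  0.3851]
```

```bash
python3 -m creep '[[[1,-0.008,0,0.035,0],[1,-0.01,0,0.05,0],[1,-0.01,0,0.05,0],[1,-0.01,0,0.05,0],[1,-0.01,0,0.05,0],[1,-0.01,0,0.05,0],[1,-0.01,0,0.05,0],[1,-0.008,0,0.04,0],[1,0,0,0,-0.13],[1,0,0,0,-0.13],[1,0,0,0,-0.13]]]'>/dev/null; python3 held.py .656 .0785 .1 -20
python3 - <<'E'
from h import *
a=avg("scene",2); np.save("a3.npy",[a],allow_pickle=True); gcrop(a,280,160,80,70,10,"s21.png",5)
E
```

```text
t 59.55 bottom [0.6532 0.081  0.124 ] axis [ 0.0154 -0.0084] pyaw -21.4 f [ 0.1 -0.7 -0.3] w 0.0292 ty [-0.0326  0.0079] tcp [0.6555 0.0801 0.2146] j6 0.42
 twist -0.0244  shift now [ 0.0043  0.0239 -0.0012]
```

View pics/s21.png

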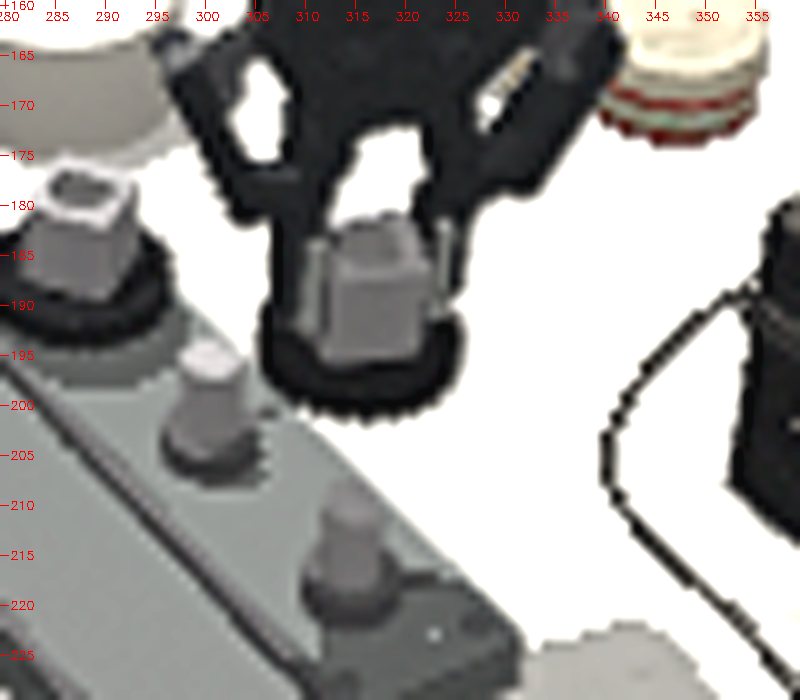

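```bash
python3 -m creep '[[[1,0.002,0.02,0,-0.012],[1,0.002,0.02,0,-0.008],[1,0,0.01,0,0]]]'>/dev/null; python3 held.py .656 .0785 .068 -20
```

```text
t 60.02 bottom [0.6546 0.0794 0.0692] axis [ 0.0174 -0.0085] pyaw -20.7 f [-0.6 -0.2 -0.7] w 0.0297 ty [-0.0346  0.0078] tcp [0.657  0.0786 0.1597] j6 0.4
 twist -0.0123  shift now [ 0.0017  0.0011 -0.0004]
```

```bash
python3 -m creep '[[[1,0.0016,0,-0.0004,-0.012],[1,0.0003,0.002,0,0],[1,0,0.002,0,0]]]'>/dev/null; python3 held.py .656 .0785 .068 -20;python3 -m creep '[[[1,0,0.003,0,0],[1,0,0.002,0,0]]]'>/dev/null; python3 held.py .656 .0785 .068 -20
```

```text
t 60.4 bottom [0.6561 0.0782 0.0642] axis [ 0.0182 -0.0087] pyaw -20.03 f [ 0.4 -0.2 -1.3] w 0.0297 ty [-0.0354  0.0078] tcp [0.6586 0.0774 0.1547] j6 0.39
 twist -0.0006  shift now [-0.0003 -0.0038  0.0002]
t 60.65 bottom [0.6567 0.079  0.0602] axis [ 0.0158 -0.0099] pyaw -20.04 f [-1.3  2.2  0.6] w 0.0293 ty [-0.033   0.0089] tcp [0.659  0.078  0.1508] j6 0.39
 twist -0.0007  shift now [-0.0007 -0.0078 -0.0007]
```

Entered again (6 mm below the shaft tip at ~2 N). Down.

```bash
python3 -m creep '[[[1,0,0.005,0,0],[1,0,0.005,0,0]]]'>/dev/null; python3 held.py .656 .0785 .036 -20;python3 -m creep '[[[1,0,0.005,0,0],[1,0,0.004,0,0]]]'>/dev/null; python3 held.py .656 .0785 .036 -20
```

```text
t 60.9 bottom [0.6564 0.0793 0.0499] axis [ 0.0153 -0.0099] pyaw -20.03 f [0.5 2.  0.4] w 0.0291 ty [-0.0325  0.0089] tcp [0.6587 0.0783 0.1405] j6 0.39
 twist -0.0005  shift now [ 0.0004  0.0139 -0.0008]
t 61.15 bottom [0.6562 0.0794 0.0401] axis [ 0.0151 -0.0099] pyaw -20.03 f [0.7 1.7 0.1] w 0.0292 ty [-0.0323  0.009 ] tcp [0.6584 0.0784 0.1306] j6 0.39
 twist -0.0006  shift now [ 0.0003  0.0041 -0.0009]
```

```bash
python3 -m creep '[[[1,0,0.003,0,0],[1,0,0.002,0,0],[1,0,0.002,0,0]]]'>/dev/null; python3 held.py .656 .0785 .036 -20
python3 -m creep '[[[1,0,0.0015,0,0]]]'>/dev/null; python3 held.py .656 .0785 .036 -20
```

```text
t 61.52 bottom [0.6562 0.0795 0.0359] axis [ 0.0149 -0.0098] pyaw -20.02 f [-10.    1.7  25.5] w 0.0293 ty [-0.0321  0.0089] tcp [0.6585 0.0785 0.1265] j6 0.39
 twist -0.0004  shift now [ 0.0001 -0.0001 -0.001 ]
t 61.65 bottom [0.6562 0.0795 0.036 ] axis [ 0.0148 -0.0096] pyaw -20.01 f [-5.7  0.1 12.3] w 0.0292 ty [-0.032   0.0087] tcp [0.6584 0.0785 0.1266] j6 0.39
 twist -0.0002  shift now [ 0.0002  0.     -0.001 ]
```

```bash
python3 -m creep '[[[0.5,0,-0.0005,0,0],[0.2,0,-0.0005,0,0],[0,0,-0.02,0,0],[0,0,-0.05,0,0],[0,0,-0.05,0,0],[0,0,-0.02,0,0]]]'>/dev/null; python3 to.py .4575 -.366 .2 -28
python3 - <<'E'
from h import *
a=cam("scene"); gcrop(a,265,160,80,70,10,"s22.png",5)
E
```

```text
pos [0.6627 0.0765 0.2737] yaw -20.02 j6 0.39 t 62.4 f [-0.9 -0.4 -0.5] w 0.0851
tooly [-0.0339  0.0074 -0.9994]
twist 0.1392 then shift [ 0.0265  0.0737 -0.487 ] before-turn shift [-0.0388  0.0774 -0.4857]
```

View pics/s22.png

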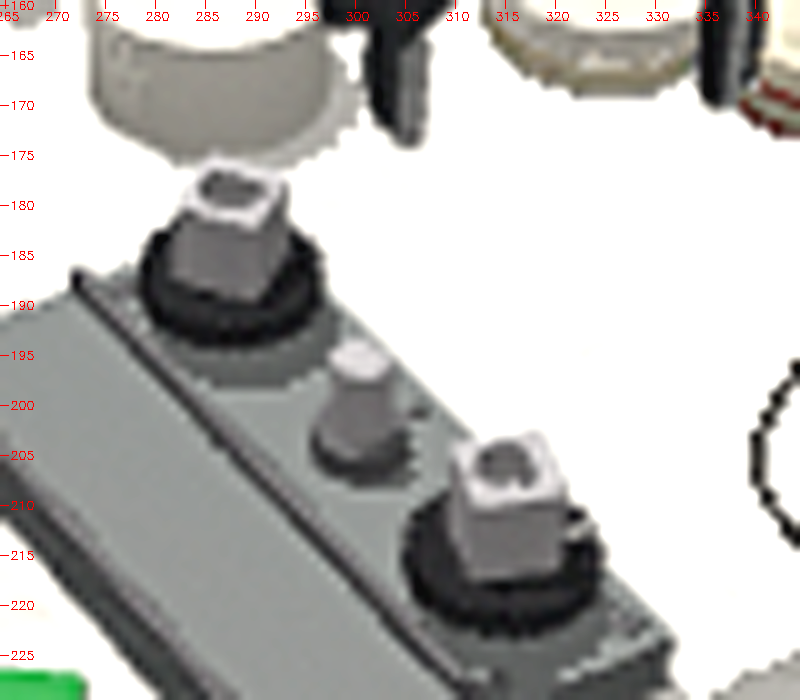

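```bash
python3 -m creep '[[[0,-0.003,0,-0.035,0.03],[0,-0.003,0,-0.05,0.03],[0,-0.003,0,-0.05,0.03],[0,-0.001,0,-0.05,0.03],[0,0.001,0,-0.05,0.02],[0,0.001,0,-0.05,0],[0,0.001,0,-0.05,0],[0,0.001,0,-0.05,0],[0,0.002,0,-0.05,0],[0,0,0.01,-0.04,0],[0,0,0.02,-0.01,0]]]'>/dev/null; python3 to.py .4575 -.366 .2 -28
python3 - <<'E'
from pul import *
a=cam("scene");b=cam("top")
p,A=disc(a,358,364,15); print(p,A,atz(a,p,.006))
crop(a,240,150,220,240,2.5,"s23.png")
E
```

```text
pos [ 0.4382 -0.3711  0.2558] yaw -28.22 j6 -0.28 t 63.83 f [ 0.  -0.6 -0.5] w 0.0854
tooly [-0.0231  0.0022 -0.9997]
twist -0.0039 then shift [0.0147 0.0558 0.0136] before-turn shift [0.0158 0.0553 0.0141]
[357.06079493 366.38976173] 542.1953125 [ 0.4577301  -0.36605076  0.006     ]
```

View pics/s23.png

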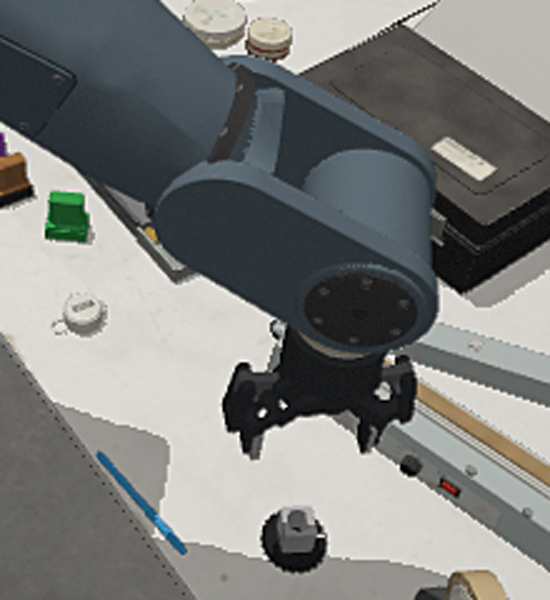

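```bash
python3 -m creep '[[[0,0.006,0.03,0.005,0],[0,0.006,0.045,0.005,0],[0,0.004,0.045,0.004,0],[0,0,0.025,0,0]]]'>/dev/null; python3 to.py .459 -.366 .09 -28
```

```text
pos [ 0.459  -0.3631  0.1103] yaw -28.09 j6 -0.24 t 64.42 f [ 0.2 -0.9  1.2] w 0.0852
tooly [-2.060e-02  4.000e-04 -9.998e-01]
twist -0.0015 then shift [ 0.0014  0.0203 -0.0025] before-turn shift [ 0.0017  0.0202 -0.0023]
```

```bash
python3 -m creep '[[[0,0.0017,0.012,-0.0025,0],[0,0,0.006,0,0],[0.6,0,0,0,0],[1,0,0,0,0],[1,0,0,0,0],[1,0,0,0,0]]]' 30 >/dev/null; python3 to.py .459 -.366 .09 -28
```

```text
pos [ 0.4609 -0.3662  0.095 ] yaw -28.01 j6 -0.24 t 65.17 f [ 0.9 -0.2 -0.5] w 0.029
tooly [-0.018  -0.0019 -0.9998]
twist -0.0002 then shift [-0.0017  0.005  -0.0007] before-turn shift [-0.0016  0.005  -0.0007]
```

```bash
python3 -m creep '[[[0.3,0,-0.001,0,0],[0,0,-0.001,0,0],[0,0,0,0,-0.17],[0,0,0,0,-0.17],[0,0,0,0,-0.17],[0,0,0,0,-0.17],[0,0,0,0,-0.17],[0,0,0,0,-0.17],[0,0,0,0,-0.17],[0,0,0,0,-0.17],[0,0,0,0,-0.17],[0,0,0,0,0]]]' >/dev/null; python3 to.py .4609 -.3662 .09 62
```

```text
pos [ 0.4608 -0.3662  0.0976] yaw 62.42 j6 -1.82 t 66.67 f [0.1 0.4 0.2] w 0.0854
tooly [-0.0182 -0.0017 -0.9998]
twist 0.0073 then shift [ 0.0001  0.0076 -0.0001] before-turn shift [ 0.0001  0.0076 -0.0002]
```

```bash
python3 -m creep '[[[0,0,0.007,0,0.007],[0.6,0,0.0005,0,0],[1,0,0,0,0],[1,0,0,0,0],[1,0,0,0,0]]]' 40 >/dev/null; python3 to.py .4609 -.3662 .09 62
python3 - <<'E'
from held import *
s,M=pose(); p=s["tcp_pos"]+M[:,1]*.057
save(p[0],p[1],-90.); print(p)
E
python3 -m creep '[[[1,0,-0.03,0,0],[1,0,-0.045,0,0],[1,0,-0.045,0,0],[1,0,-0.015,0,0]]]' >/dev/null; python3 held.py .6576 .157 .12 12.5
```

```text
pos [ 0.4607 -0.3662  0.0896] yaw 61.5 j6 -1.81 t 67.3 f [-0.4 -0.6  2.2] w 0.0293
tooly [-0.0181 -0.0017 -0.9998]
twist -0.0087 then shift [ 0.0001 -0.0004 -0.0002] before-turn shift [ 0.0001 -0.0004 -0.0002]
[ 0.45962776 -0.36632453  0.03257076]
t 67.8 bottom [ 0.4612 -0.3653  0.137 ] axis [ 0.003  -0.0027] pyaw -28.55 f [ 0.5  0.4 -1.3] w 0.0294 ty [-0.0211  0.001 ] tcp [ 0.4625 -0.3655  0.2265] j6 -1.81
 twist -0.7165  shift now [0.5528 0.0133 0.0769]
```

```bash
python3 -m creep '[[[1,0.03,0,0.016,0],[1,0.0457,0,0.0248,0],[1,0.0457,0,0.0248,0],[1,0.0457,0,0.0248,0],[1,0.0457,0,0.0248,0],[1,0.0457,0,0.0248,0],[1,0.0457,0,0.0248,0],[1,0.0467,0,-0.019,0],[1,0.0467,0,-0.019,0],[1,0.0467,0,-0.019,0],[1,0.0467,0,-0.019,0],[1,0.0467,0,-0.019,0]]]' >/dev/null; python3 held.py .6576 .157 .12 12.5
python3 -m creep '[[[1,0,0,0,-0.14],[1,0,0,0,-0.14],[1,0,0,0,-0.14],[1,0,0,0,-0.14],[1,0,0,0,-0.14]]]' >/dev/null; python3 held.py .6576 .157 .1 12.5
```

```text
t 69.3 bottom [0.656  0.1544 0.1222] axis [ 0.0159 -0.0028] pyaw -28.84 f [ 1.3  0.2 -1. ] w 0.0292 ty [-0.034   0.0012] tcp [0.6584 0.1543 0.2118] j6 -0.91
 twist -0.7216  shift now [ 0.0031  0.0022 -0.0002]
t 69.92 bottom [0.6544 0.1571 0.1133] axis [ 0.0315 -0.0127] pyaw 12.59 f [ 0.4 -0.3 -0.7] w 0.0296 ty [-0.044  -0.0005] tcp [0.6579 0.1567 0.2028] j6 -1.63
 twist 0.0015  shift now [-0.0009  0.0132 -0.0037]
```

```bash
python3 -m creep '[[[1,0,-0.05,0,0],[1,0,0.05,0,0],[1,0,-0.05,0,0],[1,0,0.05,0,0]]]' >/dev/null; python3 held.py .6576 .157 .1 12.5;python3 -m creep '[[[1,0,0,0,0]]]' >/dev/null; python3 held.py .6576 .157 .1 12.5
```

```text
t 70.42 bottom [0.6542 0.1569 0.1094] axis [ 0.0347 -0.0121] pyaw 12.68 f [ 2.8  0.  -1.9] w 0.0293 ty [-0.0472 -0.0011] tcp [0.658  0.1565 0.1988] j6 -1.63
 twist 0.0031  shift now [-0.0007  0.0092 -0.0038]
t 70.55 bottom [0.6508 0.1563 0.1042] axis [ 0.0448 -0.0105] pyaw 12.66 f [ 0.6 -0.6 -0.9] w 0.0293 ty [-0.0572 -0.0028] tcp [0.6555 0.1561 0.1936] j6 -1.63
 twist 0.0028  shift now [-0.0008  0.0038 -0.007 ]
```

```bash
python3 -m creep '[[[1,0,-0.005,0,0],[1,0,-0.012,0,0],[1,0,-0.025,0,0],[1,0,-0.045,0,0],[1,0,0,0,0]]]' >/dev/null; python3 held.py .6576 .157 .1 12.5;python3 -m creep '[[[1,0,0.045,0,0],[1,0,0.025,0,0],[1,0,0.012,0,0],[1,0,0.006,0,0],[1,0,0,0,0]]]' >/dev/null; python3 held.py .6576 .157 .1 12.5
```

```text
t 71.17 bottom [0.6588 0.157  0.2037] axis [ 0.0342 -0.0122] pyaw 12.66 f [ 0.5  0.2 -0.5] w 0.029 ty [-0.0466 -0.0011] tcp [0.6626 0.1566 0.2932] j6 -1.63
 twist 0.0028  shift now [-0.0007  0.1036 -0.0036]
t 71.8 bottom [0.6566 0.1572 0.1188] axis [ 0.0269 -0.0133] pyaw 12.66 f [-0.1 -0.6 -0.3] w 0.0293 ty [-0.0393  0.0001] tcp [0.6597 0.1568 0.2083] j6 -1.63
 twist 0.0028  shift now [-0.0006  0.0188 -0.0017]
```

Works (+0.018 per cycle). Once more.

```bash
python3 -m creep '[[[1,0,-0.005,0,0],[1,0,-0.012,0,0],[1,0,-0.025,0,0],[1,0,-0.05,0,0],[1,0,0,0,0],[1,0,0.045,0,0],[1,0,0.03,0,0],[1,0,0.016,0,0],[1,0,0.01,0,0],[1,0,0.005,0,0]]]' >/dev/null; python3 held.py .6576 .157 .1 12.5
```

```text
t 73.05 bottom [0.6596 0.1577 0.1147] axis [ 0.0149 -0.0153] pyaw 12.66 f [-0.5  0.  -1. ] w 0.0296 ty [-0.0274  0.0021] tcp [0.6617 0.1571 0.2042] j6 -1.63
 twist 0.0029  shift now [-0.0004  0.0147  0.0018]
```

```bash
python3 -m creep '[[[1,-0.0005,0.025,0.001,0.003],[1,0,0.013,0.001,0],[1,0,0.006,0,0]]]' >/dev/null; python3 held.py .6576 .157 .068 12.5
python3 - <<'E'
from h import *
a=cam("scene"); gcrop(a,265,150,80,70,10,"s24.png",5)
E
```

```text
t 73.42 bottom [0.6582 0.1572 0.072 ] axis [ 0.0106 -0.016 ] pyaw 12.49 f [-0.1  1.1 -0.2] w 0.0291 ty [-0.0231  0.0028] tcp [0.6599 0.1565 0.1615] j6 -1.63
 twist -0.0001  shift now [-0.0001  0.004   0.0006]
```

View pics/s24.png

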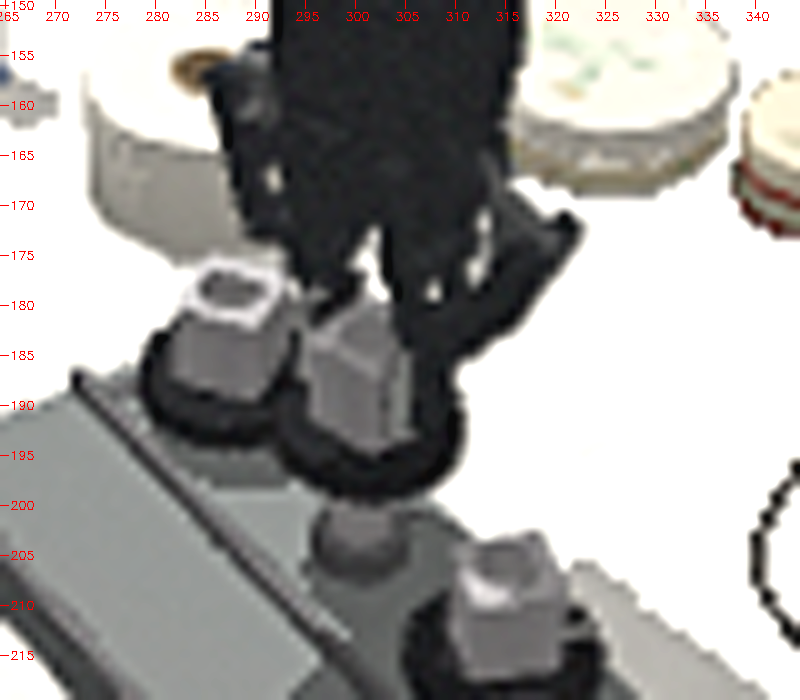

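```bash
python3 -m creep '[[[1,0,0.004,0.0005,0],[1,0,0.003,0,0],[1,0,0.003,0,0]]]' >/dev/null; python3 held.py .6576 .157 .06 12.5; python3 -m creep '[[[1,0,0.003,0,0]]]' >/dev/null; python3 held.py .6576 .157 .06 12.5
```

```text
t 73.85 bottom [0.6582 0.1573 0.0625] axis [ 0.0088 -0.0163] pyaw 12.5 f [ 1.2  0.2 -1.1] w 0.0293 ty [-0.0214  0.0031] tcp [0.6597 0.1566 0.152 ] j6 -1.63
 twist 0.0001  shift now [-0.0002  0.0025  0.0006]
t 73.97 bottom [0.6582 0.1574 0.0595] axis [ 0.0085 -0.0165] pyaw 12.5 f [-0.5  0.9 -0.2] w 0.0293 ty [-0.0211  0.0033] tcp [0.6597 0.1567 0.1491] j6 -1.63
 twist 0.0  shift now [-0.0002 -0.0005  0.0007]
```

```bash
python3 -m creep '[[[1,0,0.005,0,0],[1,0,0.005,0,0]]]' >/dev/null; python3 held.py .6576 .157 .036 12.5; python3 -m creep '[[[1,0,0.005,0,0],[1,0,0.005,0,0]]]' >/dev/null; python3 held.py .6576 .157 .036 12.5;  python3 -m creep '[[[1,0,0.003,0,0],[1,0,0.002,0,0],[1,0,0.002,0,0]]]' >/dev/null; python3 held.py .6576 .157 .036 12.5
```

```text
t 74.22 bottom [0.658  0.1575 0.0491] axis [ 0.0082 -0.0166] pyaw 12.51 f [-0.1  0.2 -0.6] w 0.0295 ty [-0.0208  0.0034] tcp [0.6595 0.1568 0.1387] j6 -1.63
 twist 0.0001  shift now [-0.0005  0.0131  0.0003]
t 74.47 bottom [0.6578 0.1576 0.0383] axis [ 0.0083 -0.0166] pyaw 12.5 f [ 0.   0.5 -0.7] w 0.0293 ty [-0.0208  0.0035] tcp [0.6593 0.1569 0.1278] j6 -1.63
 twist 0.0001  shift now [-0.0006  0.0023  0.0003]
t 74.85 bottom [0.6578 0.1577 0.0359] axis [ 0.0086 -0.0162] pyaw 12.53 f [-10.3  -2.   19. ] w 0.0292 ty [-0.0211  0.003 ] tcp [0.6593 0.157  0.1254] j6 -1.63
 twist 0.0005  shift now [-0.0006 -0.0001  0.0003]
```

Home at 19 N. Release and lift with a small opening, then check.

```bash
python3 -m creep '[[[0.6,0,-0.0005,0,0],[0.5,0,-0.0005,0,0],[0.5,0,-0.015,0,0],[0.5,0,-0.045,0,0],[0.5,0,-0.05,0,0],[0.5,0,-0.03,0,0]]]'; python3 q.py
python3 - <<'E'
from h import *
a=avg("scene",2); np.save("a5.npy",[a],allow_pickle=True); gcrop(a,250,160,90,75,9,"s25.png",5); gcrop(a,190,145,60,60,10,"s26.png",5)
E
```

```text
t: 75.6
tcp_pos: [0.6619, 0.1562, 0.2707]
ee_rot: [0.45, -0.435, -0.547, 0.556]
ft_force: [0.7, -0.2, 0.4]
gripper_width: 0.043
75.6 z [0.6619 0.1562 0.2707] ty [-0.0239  0.0022] qv [-0.214 -0.222  0.466] j [0.6282 1.2968 1.2398]
```

View pics/s25.png

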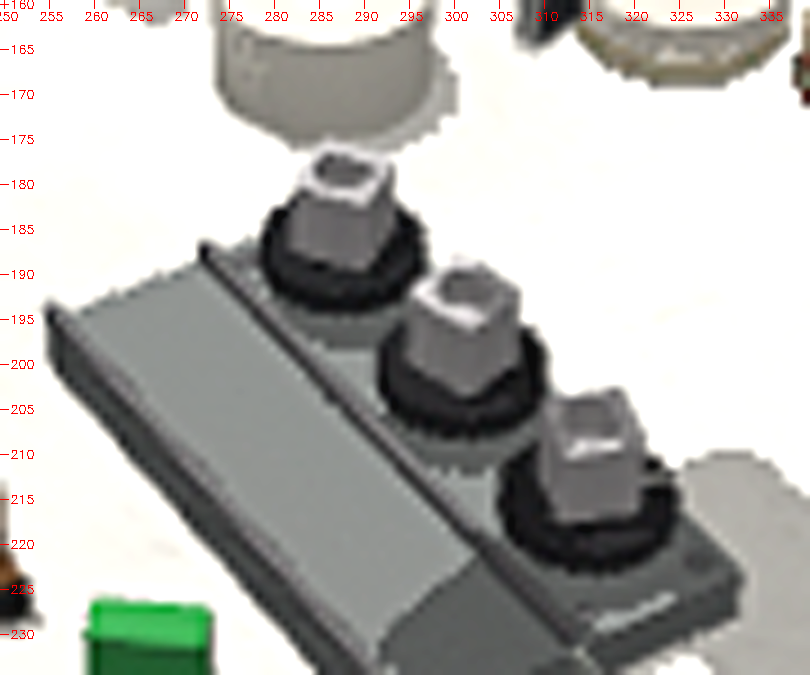

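View pics/s26.png

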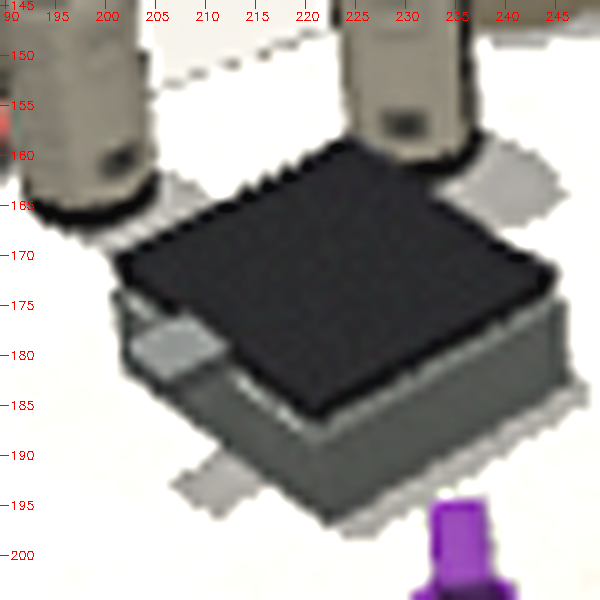

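```bash
python3 - <<'E'
from h import *
a,b=np.load("cams.npy",allow_pickle=True)
f=lambda P:[atz(a,p,.05)[:2] for p in P]
L,F,Rr,B=f([(201.2,170.3),(221,186.3),(244.8,172.2),(225.3,158.3)])
for n,d in (("F-L",F-L),("R-B",Rr-B),("R-F",Rr-F),("B-L",B-L)): print(n,d.round(4),np.degrees(np.arctan2(d[1],d[0])).round(1))
c=(L+F+Rr+B)/4; print("centre",c.round(4))
# tab top face corners scene  z=.0525
T=[(202.8,179.2),(207.3,176.5),(212.2,178.8),(206.5,182.5)]
for t in T: print(atz(a,t,.0525).round(4))
# tab top view
for t in [(169,225),(177.5,224.5),(177.8,233.5),(170,234)]: print("top",atz(b,t,.0525).round(4))
E
python3 to.py .448 .402 .2 98
```

```text
F-L [ 0.0173 -0.1113] -81.2
R-B [ 0.0185 -0.1049] -80.0
R-F [0.102  0.0218] 12.1
B-L [0.1008 0.0153] 8.7
centre [0.5157 0.4117]
[0.4387 0.4092 0.0525]
[0.4577 0.4138 0.0525]
[0.4659 0.3941 0.0525]
[0.4414 0.3871 0.0525]
top [0.4608 0.4159 0.0525]
top [0.463  0.3918 0.0525]
top [0.4371 0.3892 0.0525]
top [0.4351 0.4112 0.0525]
pos [0.6627 0.1563 0.2723] yaw 102.52 j6 -1.63 t 75.7 f [ 0.4 -0.4 -0.7] w 0.0427
tooly [-0.0198  0.0029 -0.9998]
twist 0.0789 then shift [0.2732 0.0723 0.1784] before-turn shift [0.2859 0.0773 0.1549]
```

```bash
python3 - <<'E'
from h import *
a,b=np.load("cams.npy",allow_pickle=True)
print(atz(a,(230.5,162),0).round(3),atz(a,(198,167),0).round(3), tri(a,(229,120),b,(131,170))[0])
E
python3 -m creep '[[[0.5,0.035,0,0.019,0.04],[0.5,0.045,0,0.025,0.03],[0.5,0.045,0,0.025,0],[0.5,0.045,0,0.025,0],[0.5,0.045,0,0.025,0],[0.3,0.045,0,0.025,0],[0.3,0.02,0.02,0.01,0],[0.3,0,0.03,0,0]]]'>/dev/null; python3 to.py .447 .400 .13 98.5
```

```text
[0.591 0.505 0.   ] [0.478 0.543 0.   ] [0.58964217 0.49580301 0.18060773]
pos [0.4583 0.4153 0.2264] yaw 98.29 j6 -1.07 t 76.7 f [-0.1  0.5 -1. ] w 0.0596
tooly [-0.0185  0.0041 -0.9998]
twist -0.0037 then shift [-0.0135  0.0964  0.0134] before-turn shift [-0.0142  0.0965  0.0117]
```

```bash
python3 -m creep '[[[0.3,-0.0135,0.03,0.012,-0.004],[0.3,0,0.03,0,0],[0.3,0,0.015,0,0]]]'>/dev/null; python3 to.py .448 .400 .1115 98.5
python3 - <<'E'
from h import *
a=cam("scene"); gcrop(a,180,130,80,70,10,"s27.png",5)
E
```

```text
pos [0.4452 0.4    0.1477] yaw 98.6 j6 -1.08 t 77.08 f [-0.   0.1 -0.7] w 0.0596
tooly [-0.0206  0.0023 -0.9998]
twist 0.0018 then shift [-0.0004  0.0362 -0.0028] before-turn shift [-0.0006  0.0361 -0.0035]
```

View pics/s27.png

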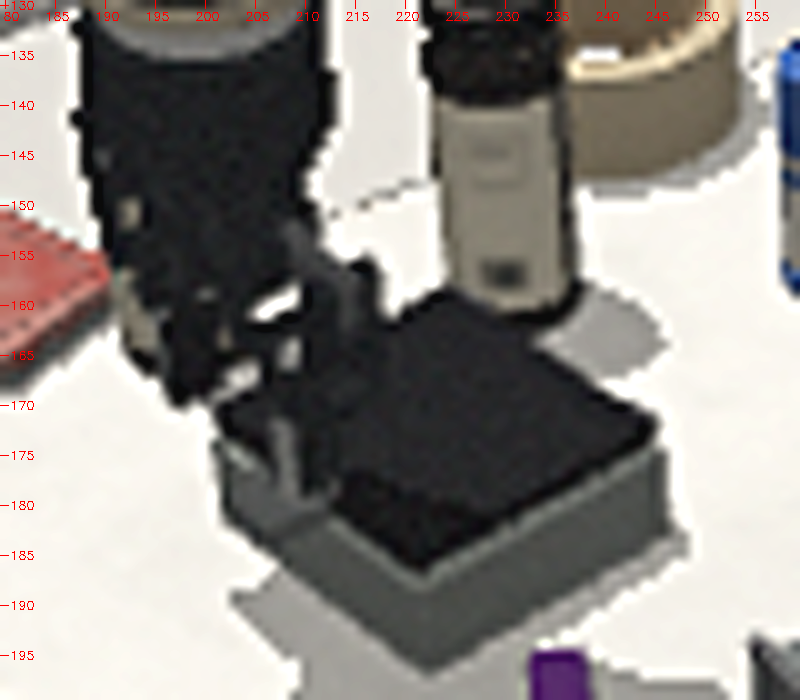

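```bash
python3 -m creep '[[[0.3,0,0.02,-0.0015,0],[0.3,0,0.015,-0.001,0],[0.6,0,0,0,0],[1,0,0,0,0],[1,0,0,0,0],[1,0,0,0,0]]]' 30; python3 to.py .448 .400 .1115 98.5
python3 - <<'E'
from h import *
a=cam("scene"); gcrop(a,180,130,80,70,10,"s28.png",5)
E
```

```text
t: 77.88
tcp_pos: [0.4472, 0.4025, 0.1113]
ee_rot: [0.467, -0.454, -0.533, 0.539]
ft_force: [0.8, -1.1, -3.8]
gripper_width: 0.0255
pos [0.4472 0.4025 0.1113] yaw 98.65 j6 -1.09 t 77.88 f [ 0.8 -1.1 -3.8] w 0.0255
tooly [-0.0194  0.0058 -0.9998]
twist 0.0026 then shift [-0.0026 -0.0002 -0.0004] before-turn shift [-0.0026 -0.0002 -0.0004]
```

View pics/s28.png

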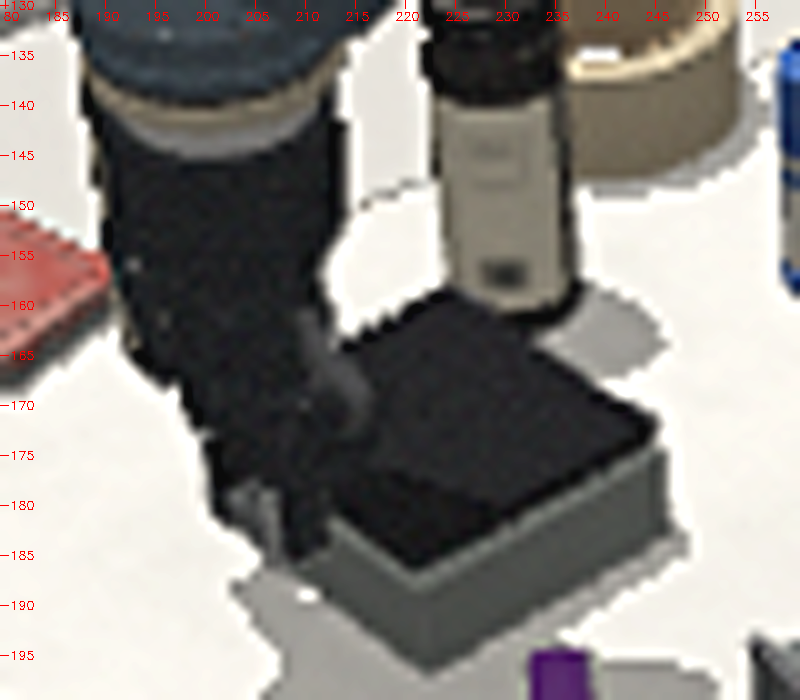

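```bash
cat > disp.py <<'E'
from to import *
P0=np.array([.4472,.4025,.1113])+.063*np.array([-.0194,.0058,-.9998])
s,M=pose(); P=s["tcp_pos"]+.063*M[:,1]; d=P-P0; ex=np.array([np.cos(np.radians(8.5)),np.sin(np.radians(8.5))])
dx=d[:2]@ex; dy=d[:2]@np.array([-ex[1],ex[0]]); r_=.124
print("t",round(s["t"],2),"dx",dx.round(4),"dy",dy.round(4),"dz",d[2].round(4),"th by z",np.degrees(np.arcsin(min(1,d[2]/r_))).round(1),"by chord",(2*np.degrees(np.arctan2(dx,d[2]))).round(1),"f",s["ft_force"].round(1),"w",round(s["gripper_width"],4),"ty",M[:2,1].round(3),"tau",s["ft_torque"].round(2))
E
python3 -m creep '[[[1,0,-0.0108,-0.0005,0],[1,0,-0.0107,-0.0014,0]]]'>/dev/null; python3 disp.py
python3 -m creep '[[[1,0,-0.0106,-0.0023,0],[1,0,-0.0103,-0.0032,0]]]'>/dev/null; python3 disp.py
```

```text
t 78.17 dx 0.0026 dy 0.0 dz 0.0225 th by z 10.4 by chord 13.4 f [ 1.5  3.7 -6.1] w 0.0256 ty [-0.019  0.006] tau [ 0.53 -0.22  0.37]
t 78.42 dx 0.0095 dy 0.0002 dz 0.0455 th by z 21.5 by chord 23.5 f [ 3.3  5.  -6.7] w 0.0254 ty [-0.017  0.008] tau [ 0.92 -0.35  0.35]
```

```bash
python3 -m creep '[[[1,0,-0.0095,-0.0038,0],[1,0,-0.0090,-0.0047,0]]]'>/dev/null; python3 disp.py
python3 -m creep '[[[1,0,-0.0085,-0.0057,0],[1,0,-0.0080,-0.0064,0]]]'>/dev/null; python3 disp.py
```

```text
t 78.67 dx 0.0194 dy 0.0006 dz 0.0658 th by z 32.1 by chord 32.9 f [ 3.9  5.7 -8.4] w 0.025 ty [-0.016  0.01 ] tau [ 1.02 -0.4   0.28]
t 78.92 dx 0.0324 dy 0.0011 dz 0.0835 th by z 42.4 by chord 42.3 f [  3.2   7.3 -10.1] w 0.0254 ty [-0.015  0.012] tau [ 1.18 -0.26  0.18]
```

```bash
python3 - <<'E'
from h import *
a=cam("scene"); gcrop(a,180,110,80,80,9,"s29.png",5)
E
```

```text
(no output)
```

View pics/s29.png

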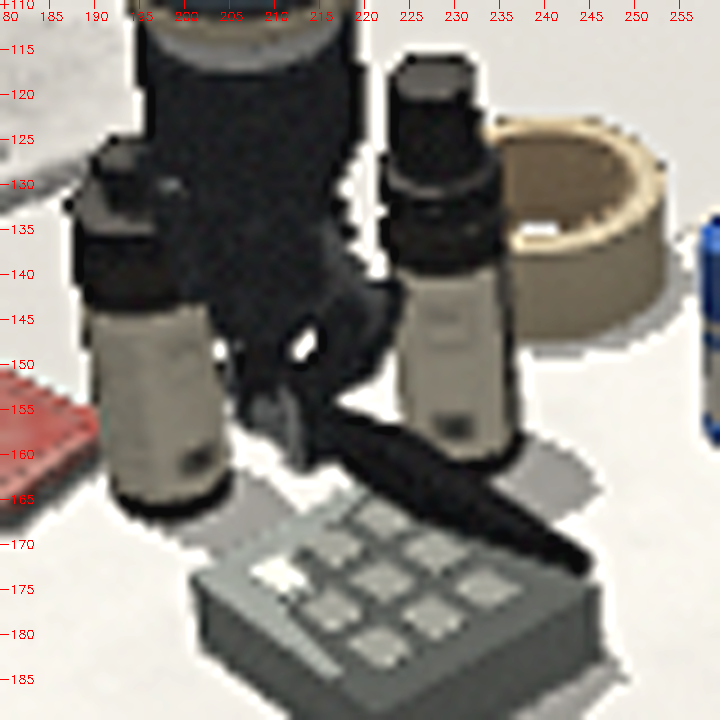

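```bash
python3 -m creep '[[[1,0,-0.0078,-0.0082,0],[1,0,-0.0075,-0.0095,0]]]'>/dev/null; python3 disp.py

```

```text
t 79.22 dx 0.0507 dy 0.0018 dz 0.1003 th by z 54.0 by chord 53.6 f [  0.5   8.5 -10. ] w 0.0249 ty [-0.017  0.014] tau [1.2  0.08 0.19]
```

```bash
python3 -m creep '[[[1,0,-0.0055,-0.009,0]]]'>/dev/null; python3 disp.py; python3 -m creep '[[[1,0,0,0,0]]]'>/dev/null; python3 disp.py
python3 - <<'E'
from h import *
a=cam("scene"); gcrop(a,180,110,80,80,9,"s30.png",5)
E
```

```text
t 79.35 dx 0.0593 dy 0.0022 dz 0.106 th by z 58.8 by chord 58.5 f [-2.6  7.7 -7. ] w 0.0253 ty [-0.018  0.014] tau [1.07 0.49 0.19]
t 79.47 dx 0.0601 dy 0.0023 dz 0.1066 th by z 59.2 by chord 58.8 f [ 5.8  4.6 -9.5] w 0.0252 ty [-0.018  0.015] tau [ 0.67 -0.84  0.16]
```

View pics/s30.png

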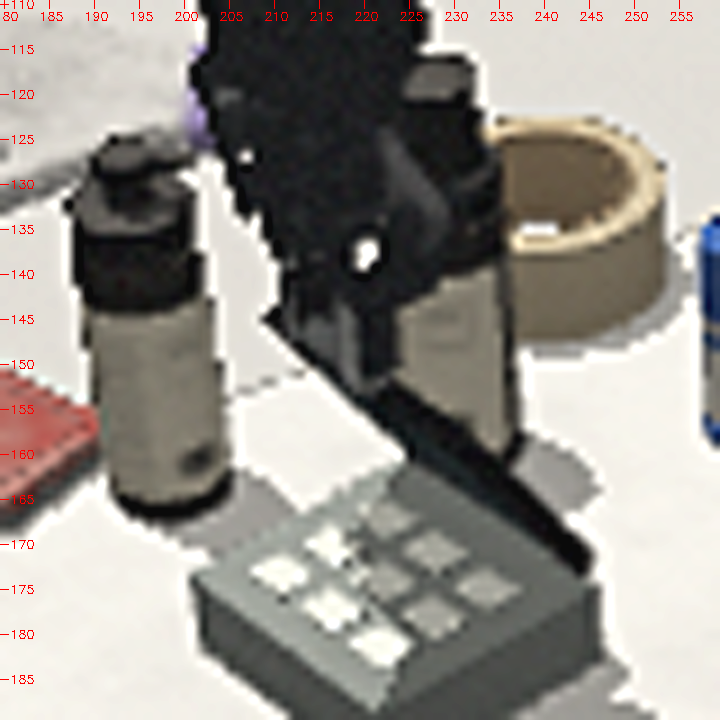

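```bash
python3 -m creep '[[[1,0,-0.0008,-0.0018,0]]]'>/dev/null; python3 disp.py; python3 -m creep '[[[0.9,0,0,0,0],[0.6,0,0,0,0],[0.45,0,0,0,0],[0.45,0,-0.01,0,0],[0.45,0,-0.03,0,0],[0.45,0,-0.05,0,0],[0.45,0,-0.03,0.03,0],[0.45,0,0,0.04,0],[0.45,0,0,0.03,0]]]'>/dev/null;python3 q.py
python3 - <<'E'
from h import *
a=avg("scene",2);b=avg("top",2); np.save("c6.npy",[a,b],allow_pickle=True); gcrop(a,190,120,70,75,10,"s31.png",5); gcrop(b,135,165,80,70,10,"t31.png",5)
E
```

```text
t 79.65 dx 0.0612 dy 0.0023 dz 0.1072 th by z 59.8 by chord 59.5 f [-2.3  3.9 -6.4] w 0.0253 ty [-0.019  0.015] tau [0.58 0.65 0.21]
80.78 z [0.4105 0.3951 0.3511] ty [-0.015   0.0177] qv [-0.407  0.513 -0.152] j [0.343  1.5426 1.2566]
```

View pics/s31.png

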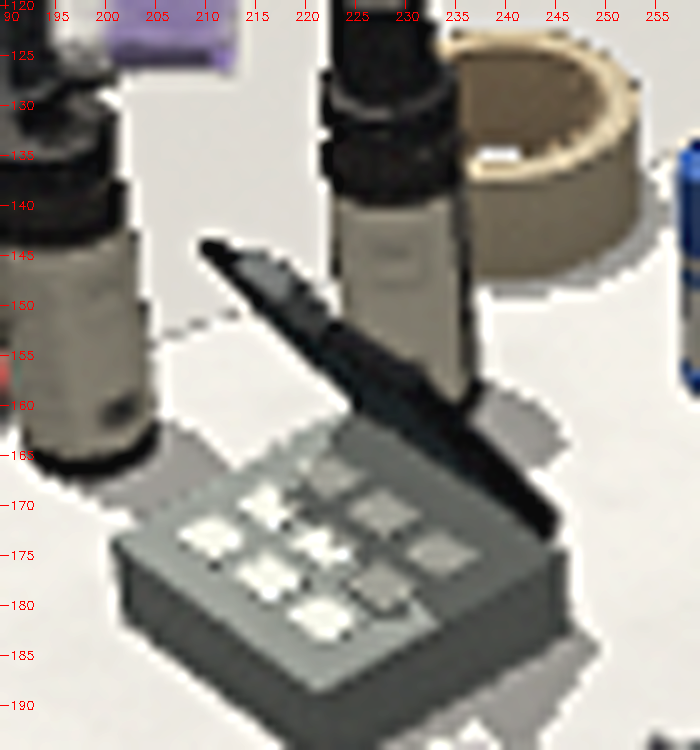

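View pics/t31.png

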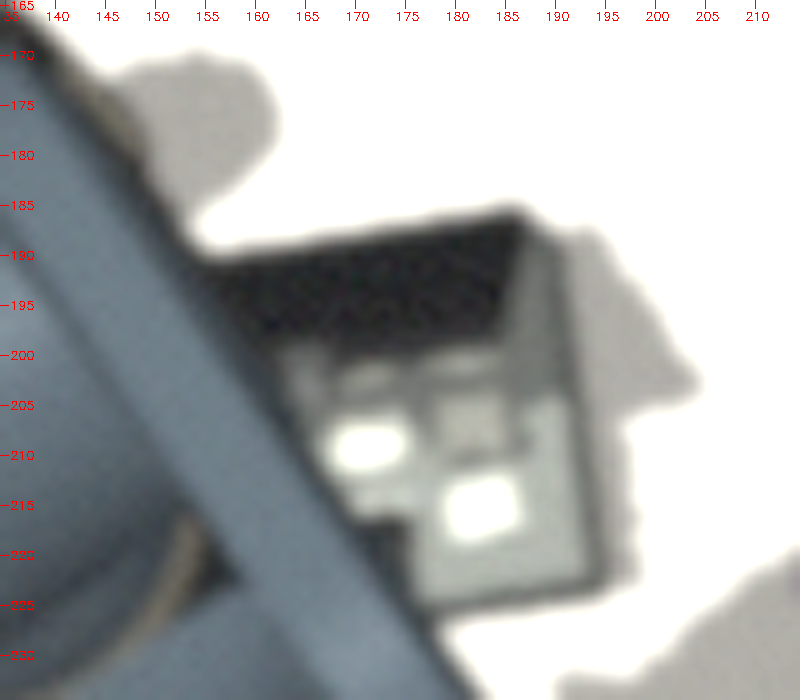

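```bash
python3 - <<'E'
from h import *
a,b=np.load("c6.npy",allow_pickle=True)
y=np.radians(8.5); ex=np.array([np.cos(y),np.sin(y),0]); ey=np.array([-np.sin(y),np.cos(y),0]); H=np.array([.570,.4184,.0465])
for th in (0,55,60,65):
    t=np.radians(th); u=-np.cos(t)*ex+np.sin(t)*np.array([0,0,1])
    print(th,"F+y",proj(a,H+.107*u+.058*ey).round(1),"F-y",proj(a,H+.107*u-.058*ey).round(1),"tab",proj(a,H+.121*u).round(1),"H+",proj(a,H+.058*ey).round(1),"H-",proj(a,H-.058*ey).round(1),"top F-y",proj(b,H+.107*u-.058*ey).round(1),"topH-",proj(b,H-.058*ey).round(1))
E
```

```text
0 F+y [200.9 170.9] F-y [221.1 187.5] tab [207.3 180.8] H+ [226.1 158.4] H- [246.7 173.9] top F-y [194.4 221.9] topH- [191.2 185.8]
55 F+y [209.2 144.4] F-y [230.3 160.3] tab [217.2 150.2] H+ [226.1 158.4] H- [246.7 173.9] top F-y [187.6 200. ] topH- [191.2 185.8]
60 F+y [211.  142.2] F-y [232.2 158. ] tab [219.3 147.7] H+ [226.1 158.4] H- [246.7 173.9] top F-y [187.  196.8] topH- [191.2 185.8]
65 F+y [212.9 140.2] F-y [234.1 155.9] tab [221.5 145.3] H+ [226.1 158.4] H- [246.7 173.9] top F-y [186.5 193.5] topH- [191.2 185.8]
```

```bash
python3 -m creep '[[[0.45,0,-0.02,0.01,0],[0.45,0,0,0,0],[0.45,0,0,0,0]]]'>/dev/null;python3 q.py
python3 - <<'E'
from h import *
a=cam("scene"); crop(a,150,110,220,270,2.2,"s32.png"); crop(a,245,165,110,95,7,"s33.png")
E
```

```text
81.35 z [0.4043 0.3936 0.3705] ty [-0.0152  0.0168] qv [-0.004 -0.017  0.004] j [0.3176 1.5302 1.295 ]
```

View pics/s32.png

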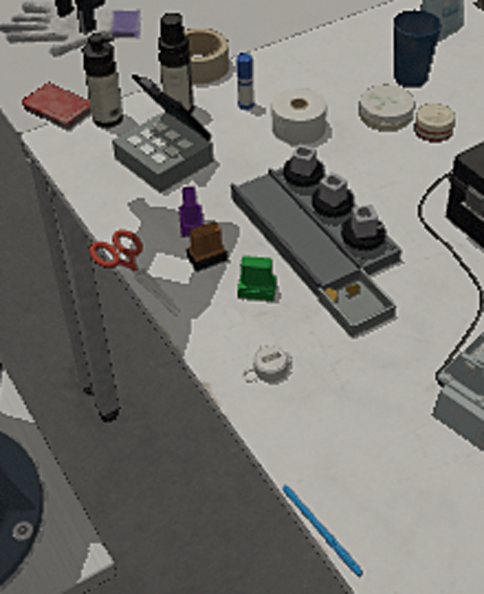

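View pics/s33.png

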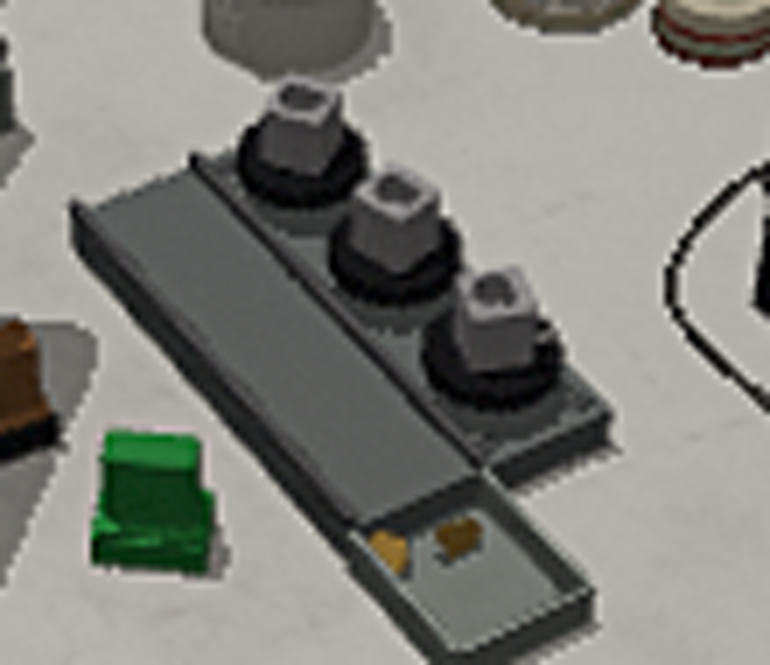

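```bash
python3 - <<'E'
from plant import order
print(order.close_job())
E
```

```text
the job is handed in; nothing more can be done
None
```

The job is done and handed in at about 81 s.

- **Chips:** Two chips were present. I swept both down the channel into the trough with the scraper. The last picture shows the channel empty and both chips in the trough, one of them lying close to its side wall.
- **Scraper:** It stands upright on the table near where it started, clear of the unit.
- **Pulleys:** All three were present. Each sits on its own shaft, turned to about 34°, 12.5° and −20° to match the flats. Each went in with only a few newtons and stopped hard at 12–25 N, with its underside at 36 mm. The final picture shows all three seated.
- **Display:** I raised it by the tab. The arm's own motion put it at 59.5–59.8°. The corner positions in the pictures read slightly lower, about 57–60°, and I did not settle that difference. It held its angle after release.
- **Everything else:** The bystanders I could see and the green and purple look-alikes are where they were. The arm ended clear of everything.

Two other things were off. The two cameras disagreed by about 3 mm, so I placed the pulleys by the arm's own position and by touch. The tool also tilted by a few degrees at times. I corrected this as I went, and each pulley was within about 1° of upright as it went on its shaft.

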